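Tip the bisque knobs into the tub with the crank stand and seal it

ROBOT

A 6-joint arm with a two-finger parallel gripper is mounted at the origin on a cart in front of the work surface, level with it; the furniture and walls round the work are solid. World frame = base frame: x ahead of the robot, y to its left, z up, the work surface at z = 0. Lengths are in mm, angles in degrees, forces in N, time in s.
With the tool pointing down it reaches from about 325 to 1000 mm from the base axis. Payload 5.1 kg.
Tool frame: the origin (TCP) lies at the very end of the fingers, on their centre line; the grasp point (between the pads) lies 19 mm behind it; z points along the fingers, y is the line along which they close (so a half turn about z gives the same grasp; the last joint's range is limited). The gripper opens to 85 mm and grips with 20 to 120 N. Pads are 22 mm wide; open, the fingers measure 114 mm over their backs; the gripper's body (76 mm by 85 mm) begins 54 mm behind the grasp point. The pads swing forward as they close: fully open they stand 13 mm farther back than shut.
Start: joints at [65.684, 7.093, 94.555, -0, 78.352, -4.733], TCP at [217.89, 612.38, 231.322] pointing down, gripper open.
Joint ranges: [-149.61, 149.61], [-58.7, 133.49], [1.44, 155.28], [-77.14, 257.14], [18.33, 153.61], [-166.67, 166.67]. Speed limits (degrees/s): [147.25, 147.25, 180, 180, 180, 180].

INTERFACE

Orientations are given as [roll, pitch, yaw] about the fixed x, y, z axes, in that order (R = Rz(yaw) Ry(pitch) Rx(roll)).
In Python, from plant import status, grab_frame, bot gives the robot as it stands. The module is installed in compiled form; this text tells all that it offers.
- The arm moves only by the shell command python3 -m jog 'ROWS' [FORCE]. ROWS is JSON, a list of rows, each an object with "hand": the opening, from 0 (shut) to 1 (fully open); "linear": the shift along the tool's x, y, z in cm, a list of three; "twist": the turn, a rotation vector about the tool's x, y, z in degrees, a list of three. A call has 1 to 20 rows; each row is the pose to reach, as a shift and turn from the pose commanded when the call began, along the tool's axes at that moment; what a row does not reach only later rows make up. A row lasts 1/12 s, in which the tool goes at most 41.7 mm and 7.16 degrees, less where a joint would pass 70% of its speed; a pose out of reach is approached as far as the arm can. A call with a gripper value outside its range is refused whole. The fingers move at their own pace and stop on an object; FORCE is the grip in N (left out, the last holds). Time passes only in rows, so rows that repeat a pose let the fingers close. It gives the time, the measured TCP pose, the force, the opening and the grip force at its end, in the units of the state.
- status.read_state(): the state, without advancing time (a new reading comes with each control period).
- grab_frame(name): name is "scene" or "top"; returns a dict with "pixels" (480x640x3 uint8, blue, green, red), "range_z" (480x640 float32, mm along the optical axis (not along the pixel's ray), 0 where there is no reading), "intrinsics" (3x3 intrinsics, pixels), "k1" (the pictures are not rectified: a ray, as slopes to the right and down, at radius r is drawn at 1 + k1 r^2 times it, then the intrinsics apply), "world_to_cam" (4x4, takes a point from world to camera coordinates). Camera axes: x right, y down, z forward; pixel columns grow to the right and rows downward; lengths in mm; the calibration is good to about 2 mm. A picture is of the moment at which its call begins.
- bot.hand_in(): hands the job in; it is judged then, once.
The state is a dict: "t": time; "joint_positions": joint angles; "dq": joint speeds; "joint_torque": joint torques, N m; "eef_pos": TCP position; "tcp_rot": TCP orientation; "ft_force": force on the tool from outside, world axes, zero at the start; "wrist_torque": the same for the moment, N m; "width": opening from 0.0 (shut) to 1.0 (fully open); "grasp_force": force on a finger pad.
Only numpy, scipy, OpenCV 4.12 (cv2) and the standard library are available. Lean on these libraries where they do the work, as an engineer would, in place of code of your own. Each camera call takes 0.05 s, during which the arm holds its last target. There are 200 camera calls.

TASK

First put every bisque drawer knob lying on the counter into the upright cup of the tipping stand; then swing the folded crank handle out and crank the cup right over, about one and a half turns clockwise, so that the knobs drop into the round tub, and crank it back upright. Then fold the handle down flat again, set the lid on the tub and press it down until it is fully home on its seal with all the knobs inside. Turn the cup only with the swung-out crank, and leave the other pottery alone.

Things in the scene. Friction and masses are not known exactly. Their poses are not given: they have to be found in the camera images.
- stand: hand-cranked tipping stand, fixed: plywood base 165 x 426 x 12 mm with, along its y axis, the tub (y -96 mm), the axle posts (y 0, x +-73, 157 high), the cup (y +55) and the grey gearbox (84 x 84, 90 high, y +205); a drive cover 88 high runs along x +73. Origin on the counter under the axle (140 high, along x); x points away from the robot, y to its left, z up
- cup (a joint): tilt of the tipping cup about its axle, rad: 0 upright, grows as its mouth goes over towards the tub (the stand's -y), stop at 2.52. Geared to the crank: cup = 0.265 x crank. It does not fall by itself, and is to be turned with the crank, not pushed
- cup_middle (a point): middle of the hollow of the tipping cup, a plain conical bisque beaker 111 mm tall, mouth 114 mm outside and about 100 mm inside, with a cork false floor 80 mm wide, 69 mm below the mouth. Upright, the point lies 158 mm above the counter, 34 mm below the mouth and 35 above the floor; it turns with the cup
- cup_mouth (a point): centre of the tipping cup's mouth, 192 mm above the counter when the cup is upright
- crank (a joint): angle of the crank on its vertical shaft, rad: 0 at the start (arm towards the stand's -x, the robot), grows clockwise from above, up to 9.5. One and a half turns (9.42) tip the cup right over (2.5), the same back stand it upright. At angle a the arm points along (-cos a, sin a) in the stand's x, y. Friction holds it; about 4 N at the grip turns it
- crank_hub (a point): point on the crank's shaft axis, 132 mm above the counter, level with the fold hinge. The arm is a flat steel bar 12 mm wide, 7 mm thick, 118 mm above the counter, with 24 mm free between it and the gearbox's top
- handle_hinge (a point): fold hinge of the crank handle, at the end of the arm, 45 mm from the shaft axis, 132 mm above the counter; its axis is level and at right angles to the arm
- handle (a joint): fold angle of the crank handle about its hinge, rad: 0 folded flat (lying along on top of the arm, pointing from the hinge over the shaft), 1.571 swung out (upright, its stop). A stiff hinge (0.06 N m): it stays where it is left
- handle_grip (a point): point on the axis of the wooden grip, 42 mm from the fold hinge. The grip is a round sleeve 20 mm in diameter that spins freely, from 10 to 66 mm from the hinge; folded, its axis lies 14 mm above the arm's middle, and fingers may straddle grip and arm
- tub_floor (a point): centre of the inner floor of the grey round storage tub, 17 mm above the counter. Inside diameter 123 mm, rim 80 mm above the counter; around the rim sits the black seal, 137 mm outside, 123 mm inside
- seal (a joint): how far the tub's seal is pressed down, m: 0 standing proud (its top 88 mm above the counter), 0.006 fully down (82 mm). It needs about 8 N, moves smoothly and stays down; the lid's weight alone does not move it
- lid: loose grey round lid, 140 mm in diameter, 0.12 kg; origin at the centre of its underside, z up. Below, a plug 112 mm wide and 6 mm deep goes inside the seal; above it the rim disc, 5 mm thick, rests on the seal; on top a round knob 24 mm wide, its top 50 mm above the origin. On the proud seal its origin is 82 mm above the counter, pressed home 76 mm
- lid_knob (a point): middle of the lid's knob, 36 mm above the lid's origin on its axis
- knob0_mid (a point): bisque drawer knob 0 (may be absent): matt off-white mushroom shape 28 mm in diameter and 28 mm high, foot 23 mm wide, about 30 g; the point is on its axis 16 mm above its foot
- knob1_mid (a point): bisque drawer knob 1 (may be absent): matt off-white mushroom shape 28 mm in diameter and 28 mm high, foot 23 mm wide, about 30 g; the point is on its axis 16 mm above its foot
- knob2_mid (a point): bisque drawer knob 2 (may be absent): matt off-white mushroom shape 28 mm in diameter and 28 mm high, foot 23 mm wide, about 30 g; the point is on its axis 16 mm above its foot
- knob3_mid (a point): bisque drawer knob 3 (may be absent): matt off-white mushroom shape 28 mm in diameter and 28 mm high, foot 23 mm wide, about 30 g; the point is on its axis 16 mm above its foot
- knob4_mid (a point): bisque drawer knob 4 (may be absent): matt off-white mushroom shape 28 mm in diameter and 28 mm high, foot 23 mm wide, about 30 g; the point is on its axis 16 mm above its foot
- ramekin_by: shallow bisque ramekin, 82 mm wide, 45 high, a bystander to be left alone; origin at its underside
- eggcup_by: bisque egg cup, 56 mm wide, 58 high, a bystander to be left alone; origin at its underside
- bowl_by: small bisque bowl, 67 mm wide, 43 high, a bystander to be left alone; origin at its underside
- stilt_by: three-armed kiln stilt, 48 mm, 21 high, a bystander to be left alone; origin at its underside
- hare_by: bisque hare figure, 149 mm tall, a bystander to be left alone; origin at its underside

How it is judged (in metres and radians):
On the way, in this order (a step that is already met when the one before it is completed fails the run):
1. every knob lies in the upright cup (distance between each of knob0_mid, knob1_mid, knob2_mid, knob3_mid, knob4_mid and cup_middle below 0.052 m and value of joint cup below 0.15 rad), for 0.2 s.
2. the crank handle is swung out (value of joint handle above 1.3 rad), for 0.1 s.
3. the cup is cranked right over (more than 2.3 rad) (value of joint cup above 2.3 rad), for 0.1 s.
4. the cup is cranked back upright (within 0.12 rad) (value of joint cup below 0.12 rad), for 0.1 s.
5. the crank handle is folded flat (within 0.25 rad) (value of joint handle below 0.25 rad), for 0.2 s.
At the end, for the whole second after the job is handed in: Every knob present lies inside the tub (within 58 mm of its axis, centre below 80 mm); the lid sits centred (10 mm) and level (0.06 rad) on the tub with its seal pressed down at least 4.5 of 6 mm; the cup is upright within 0.12 rad and the handle folded within 0.25 rad; the lid is at rest (horizontal distance between each of knob0_mid, knob1_mid, knob2_mid, knob3_mid, knob4_mid and tub_floor below 0.058 m and height (world z) of each of knob0_mid, knob1_mid, knob2_mid, knob3_mid, knob4_mid below 0.08 m and horizontal distance between lid and tub_floor below 0.01 m and height (world z) of lid between 0.07 and 0.079 m and angle between lid's own z axis and vertical below 0.06 rad and value of joint seal above 0.0045 m and linear speed of lid below 0.02 m/s and value of joint cup below 0.12 rad and value of joint handle below 0.25 rad); the robot touches nothing.
It fails at once if the cup is turned while the crank handle is not swung out (value of joint cup above 0.2 rad and value of joint handle below 0.8 rad).
It fails at once if the cup is pushed round by hand instead of with the crank (value of joint cup above 0.25 rad and contact force between the fingers and cup above 5 N).
It fails at once if a bystander is shoved more than 5 cm (distance of any of ramekin_by, eggcup_by, bowl_by, stilt_by, hare_by from where it was at the start of the episode above 0.05 m).
Of knob0, knob1, knob2, knob3, knob4 only 2 to 4 are there at a start; the rules pass over those that are not, and their reading is None.
At some moment in a run one of knob0, knob1, knob2, knob3, knob4 may be knocked a few centimetres aside while the robot is not near it.
Once in a run the grip may slacken for a moment while it holds something.
It also fails if it takes over 210 s, if anything falls off the work surface, if the arm or the gripper's body presses on something with over 40 N, if the wrist force passes 120 N, or if a joint passes its speed limit or range.

## Working session

There is one attempt and no reset: what is moved stays moved. The work goes in short steps, Python scripts to look and compute and a shell command to move; the robot and the scene stay as the last step left them, time stands still between calls to the robot, and variables do not carry over. Pictures are saved under pics/ and viewed, at most 17 in all, crops included, and the job is handed in when it is done.

```bash
mkdir -p pics
cat > h.py <<'E'
import numpy as np, cv2
from plant import status, grab_frame, bot
from scipy.spatial.transform import Rotation as R
def cloud(f):
    K=np.array(f["intrinsics"]);k1=f["k1"];Z=f["range_z"]
    v,u=np.mgrid[:480,:640]
    p=np.stack([u,v],-1).reshape(-1,1,2).astype(np.float64)
    s=cv2.undistortPoints(p,K,np.array([k1,0,0,0,0.])).reshape(480,640,2)
    P=np.dstack([s[...,0]*Z,s[...,1]*Z,Z])
    T=np.linalg.inv(np.array(f["world_to_cam"]))
    W=P@T[:3,:3].T+T[:3,3]; W[Z==0]=np.nan
    return W
def proj(f,p):
    T=np.array(f["world_to_cam"]);c=T[:3,:3]@np.array(p,float)+T[:3,3]
    s=c[:2]/c[2]; s=s*(1+f["k1"]*(s@s)); K=np.array(f["intrinsics"])
    return K[:2,:2]@s+K[:2,2]
def st():
    s=status.read_state(); print({k:np.round(s[k],2).tolist() for k in ["t","eef_pos","tcp_rot","ft_force","width","grasp_force","joint_positions"]}); return s
E
python3 - <<'E'
from h import *
st()
for n in ["scene","top"]:
    f=grab_frame(n); cv2.imwrite(f"pics/{n}0.png",f["pixels"]); np.save(f"{n}0.npy",cloud(f))
    print(n,np.linalg.inv(np.array(f["world_to_cam"])).round(2).tolist(),f["k1"],np.array(f["intrinsics"]).tolist())
E
```

```text
{'t': 0.0, 'eef_pos': [217.63, 611.84, 230.04], 'tcp_rot': [-179.88, -0.01, 160.42], 'ft_force': [1.5, 0.53, -0.14], 'width': 1.0, 'grasp_force': 0.0, 'joint_positions': [65.68, 7.13, 94.63, 0.0, 78.35, -4.73]}
scene [[-0.67, -0.29, 0.68, -745.93], [-0.74, 0.29, -0.6, 1023.27], [-0.02, -0.91, -0.42, 851.37], [0.0, 0.0, 0.0, 1.0]] -0.17326786969832608 [[618.0504324416075, 0.0, 324.7297318684257], [0.0, 618.0504324416075, 244.60615347901825], [0.0, 0.0, 1.0]]
top [[-0.02, -0.99, 0.1, 274.45], [-1.0, 0.02, -0.01, 9.55], [0.01, -0.1, -0.99, 1810.18], [0.0, 0.0, 0.0, 1.0]] -0.07792714279276014 [[566.2017319751616, 0.0, 316.298851527815], [0.0, 566.2017319751616, 243.36809635298718], [0.0, 0.0, 1.0]]
```

View pics/scene0.png

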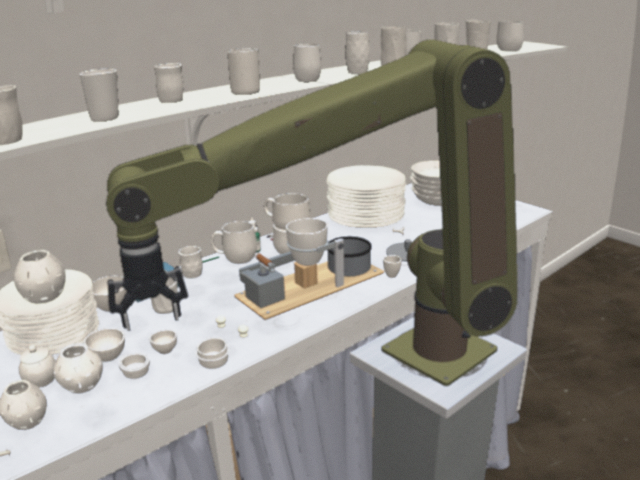

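View pics/top0.png

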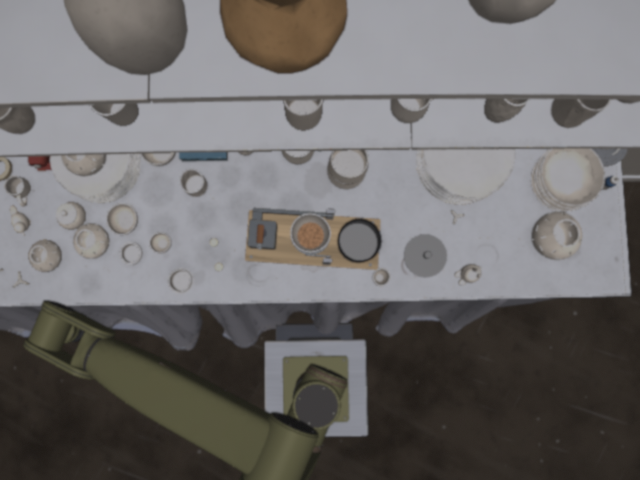

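The scene view shows the stand (base 240-385, 225-310), with two knobs near (221,322) and (243,331). The top view shows the knobs at about (213,242) and (220,267), the cup at (311,233), the tub at (359,240), the crank at (262,233) and the lid at (425,255).

Run:
```python
from h import *
W=np.load("top0.npy"); im=cv2.imread("pics/top0.png")
z=W[...,2]; m=((z>8)&(z<60)&(W[...,0]>250)).astype(np.uint8)
n,l,s,c=cv2.connectedComponentsWithStats(m)
for i in range(1,n):
    if 12<s[i,4]<1500:
        q=W[l==i]; print(c[i].round(),s[i,4],"c",np.nanmedian(q,0).round(),"ext",(np.nanmax(q,0)-np.nanmin(q,0)).round(),"zmax",np.nanmax(q[:,2]).round(1))
for nme,(u,v) in dict(tubfloor=(359,240),cup=(311,233),lidknob=(427,255),gear=(255,225),grip=(262,233),base1=(250,258)).items():
    print(nme,W[v,u].round(1))
c1=cv2.resize(im[150:310,150:480],None,fx=2.4,fy=2.4,interpolation=cv2.INTER_CUBIC)
c2=cv2.resize(im[150:310,0:170],None,fx=2.4,fy=2.4)
c3=cv2.resize(im[150:310,380:640],None,fx=2,fy=2)
cv2.imwrite("pics/c1.png",c1)
can=np.zeros((384,800,3),np.uint8); can[:384,:408]=c2[:, :408]
c3=cv2.resize(im[150:310,420:580],None,fx=2.4,fy=2.4); can[:,410:410+384]=c3
cv2.imwrite("pics/c2.png",can)
```

```text
[432. 185.] 233 c [ 624. -366.   37.] ext [184. 171.  51.] zmax 59.7
[168. 160.] 36 c [726. 458.  50.] ext [44. 61. 50.] zmax 59.4
[203. 156.] 410 c [741. 351.  43.] ext [ 32. 153.  50.] zmax 57.8
[245. 153.] 41 c [750. 215.  37.] ext [ 9. 44. 43.] zmax 52.5
[122. 186.] 271 c [635. 596.  37.] ext [161. 179.  51.] zmax 59.9
[150. 158.] 92 c [741. 527.  25.] ext [35. 39. 51.] zmax 58.7
[297. 161.] 53 c [716.  49.  47.] ext [29. 92. 36.] zmax 59.6
[  6. 169.] 176 c [ 718. 1009.   21.] ext [83. 53. 46.] zmax 54.5
[ 46. 162.] 34 c [740. 866.  25.] ext [47. 48. 49.] zmax 57.3
[538. 188.] 175 c [ 616. -718.   50.] ext [171.  94.  50.] zmax 59.8
[343. 183.] 95 c [637. -90.  50.] ext [ 73. 117.  51.] zmax 59.8
[189. 178.] 122 c [678. 400.  27.] ext [52. 57. 52.] zmax 59.8
[ 19. 189.] 379 c [650. 943.  35.] ext [ 98. 102.  52.] zmax 60.0
[200. 190.] 100 c [627. 351.  33.] ext [61. 60. 51.] zmax 59.1
[606. 184.] 61 c [ 629. -955.   49.] ext [37. 32. 47.] zmax 59.5
[546. 197.] 41 c [ 585. -748.   52.] ext [72. 69. 20.] zmax 59.5
[ 77. 217.] 262 c [543. 746.  48.] ext [89. 85. 51.] zmax 59.9
[120
[... 749 characters left out ...]
ext [138. 139.  48.] zmax 56.0
[214. 242.] 60 c [466. 317.  24.] ext [30. 23. 29.] zmax 37.3
[ 55. 257.] 188 c [419. 814.  51.] ext [101.  67.  51.] zmax 59.9
[130. 253.] 272 c [435. 586.  28.] ext [74. 73. 34.] zmax 41.6
[ 38. 254.] 136 c [436. 890.  18.] ext [45. 33. 38.] zmax 46.4
[218. 267.] 60 c [388. 302.  25.] ext [24. 27. 30.] zmax 38.5
[463. 275.] 145 c [ 349. -468.   32.] ext [65. 61. 52.] zmax 59.9
[180. 281.] 289 c [344. 424.  32.] ext [82. 79. 46.] zmax 54.4
[ 20. 281.] 84 c [347. 951.  15.] ext [55. 58. 16.] zmax 24.0
tubfloor [ 465.7 -145.4   16.8]
cup [477.9   7.5 121.5]
lidknob [ 411.4 -354.4   52.4]
gear [509.  178.7  89.8]
grip [477.8 152.9 141.2]
base1 [414.5 203.7   4.2]
```

View pics/c1.png

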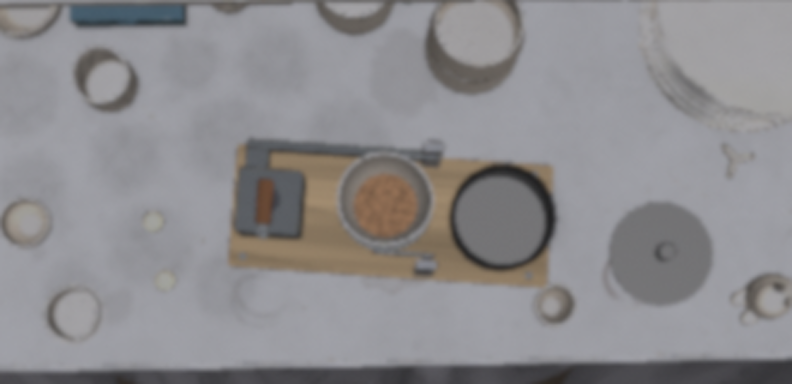

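View pics/c2.png

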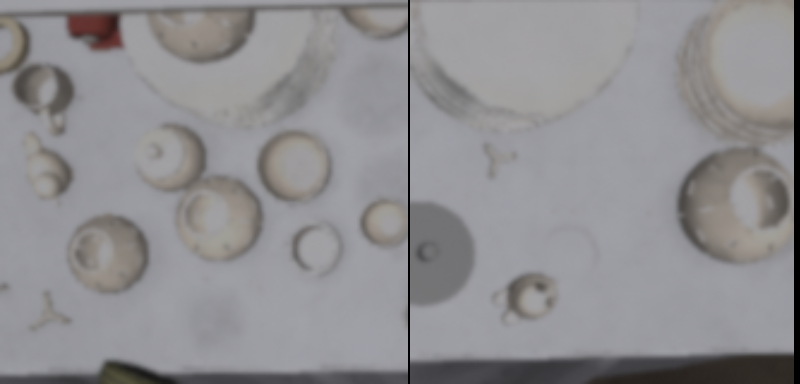

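The crops confirm two knobs, at c1 (152,220) and (165,281). The tub, cup, crank and lid are clear, with the egg cup beside the stand at c1 (553,303). Next I'll measure the stand frame, the knobs and the lid.

```bash
cat > fit.py <<'E'
from h import *
from scipy.optimize import least_squares
def circ(q,r=None):
    q=q[~np.isnan(q).any(1)][:,:2]; c0=np.median(q,0)
    if r: s=least_squares(lambda p:np.hypot(*(q-p).T)-r,c0,loss="soft_l1",f_scale=2)
    else: s=least_squares(lambda p:np.hypot(*(q-p[:2]).T)-p[2],[*c0,60],loss="soft_l1",f_scale=2)
    return s.x.round(1),len(q)
def sel(W,c,r,z0,z1):
    return W[(np.hypot(W[...,0]-c[0],W[...,1]-c[1])<r)&(W[...,2]>z0)&(W[...,2]<z1)]
E
python3 - <<'E'
from fit import *
for n in ["top","scene"]:
    W=np.load(n+"0.npy"); print(n)
    print("tub",circ(sel(W,(466,-145),80,82,95)), np.nanmedian(sel(W,(466,-145),80,82,95)[:,2]))
    print("cup",circ(sel(W,(478,8),75,184,200)))
    g=sel(W,(475,155),75,84,95); r=cv2.minAreaRect(g[:,:2].astype(np.float32)); print("gear",r)
    for c in [(466,317),(388,302)]:
        q=sel(W,c,25,10,40); print("knob",q.mean(0).round(1),((q.min(0)+q.max(0))/2).round(1),len(q),np.percentile(q[:,2],90))
    q=sel(W,(412,-354),90,6,16); print("lid",np.mean(q,0),cv2.minEnclosingCircle(q[:,:2].astype(np.float32)),"knob",sel(W,(412,-354),30,42,60).mean(0), len(q))
    q=sel(W,(475,155),60,128,150); print("grip",q.mean(0).round(1),q.min(0),q.max(0))
E
```

```text
top
tub (array([ 458.2, -140.6,   64.7]), 274) 87.71516614833945
cup (array([470.7,  10.2,  55.7]), 185)
gear ((494.1349182128906, 157.79884338378906), (84.02201843261719, 104.14665985107422), 84.67735290527344)
knob [465.9 317.7  24. ] [466.  321.5  24.1] 60 30.0274153845307
knob [386.9 301.7  24.8] [383.3 302.9  24.4] 60 30.993548659544444
lid [ 411.19095937 -354.87305863   10.72328347] ((411.5582275390625, -352.843505859375), 89.18418884277344) knob [ 413.15515625 -353.88052907   48.45346375] 1097
grip [471.2 159.8 140. ] [433.76551592 149.51243172 128.60120252] [502.64403934 171.77781503 149.19752817]
scene
tub (array([ 457.5, -137.7,   64.4]), 173) 85.63081551701191
cup (array([470.8,  12.3,  55.5]), 199)
gear ((492.88470458984375, 162.65585327148438), (82.70280456542969, 112.41255950927734), 88.16387176513672)
knob [461.7 321.1  20.6] [464.9 319.5  19.3] 72 25.983935648101713
knob [382.3 305.1  20.9] [385.4 302.6  19.3] 76 26.063768143386824
lid [ 437.74655884 -335.59114304    9.89879579] ((426.9095458984375, -344.0859375), 73.61261749267578) knob [ 411.37407127 -353.72167039   46.54352132] 234
grip [467.7 165.7 137.5] [432.80175811 150.49197958 128.22854075] [504.80811455 174.99541958 147.33669396]
```

```bash
python3 -m jog '[{"hand":0.7,"linear":[-16,-9,0],"twist":[0,0,-7]},{"hand":0.7,"linear":[-16,-9,0],"twist":[0,0,-14]},{"hand":0.7,"linear":[-16,-9,0],"twist":[0,0,-19.6]},{"hand":0.7,"linear":[-33.1,-19.2,0],"twist":[0,0,-19.6]},{"hand":0.7,"linear":[-33.1,-19.2,0],"twist":[0,0,-19.6]},{"hand":0.7,"linear":[-33.1,-19.2,0],"twist":[0,0,-19.6]},{"hand":0.7,"linear":[-33.1,-19.2,0],"twist":[0,0,-19.6]},{"hand":0.7,"linear":[-33.1,-19.2,5],"twist":[0,0,-19.6]},{"hand":0.7,"linear":[-33.1,-19.2,5],"twist":[0,0,-19.6]},{"hand":0.7,"linear":[-33.1,-19.2,10],"twist":[0,0,-19.6]},{"hand":0.7,"linear":[-33.1,-19.2,12],"twist":[0,0,-19.6]},{"hand":0.7,"linear":[-33.1,-19.2,12],"twist":[0,0,-19.6]},{"hand":0.7,"linear":[-33.1,-19.2,12],"twist":[0,0,-19.6]}]'
python3 -c "
from fit import *
st()
f=grab_frame('scene');cv2.imwrite('pics/scene1.png',f['pixels']);W=cloud(f)
for c in [(466,320),(386,302)]:
    q=sel(W,c,25,10,30); print(len(q),((q.min(0)+q.max(0))/2).round(1))
"
```

```text
t: 1.18
eef_pos: [463.4, 319.1, 108.4]
tcp_rot: [-179.8, -0.4, 180.0]
ft_force: [0.1, 0.7, 0.8]
width: 0.699
grasp_force: 0.0
{'t': 1.18, 'eef_pos': [463.42, 319.11, 108.38], 'tcp_rot': [-179.81, -0.36, 179.96], 'ft_force': [0.07, 0.7, 0.8], 'width': 0.7, 'grasp_force': 0.0, 'joint_positions': [29.08, 2.64, 111.69, 0.01, 66.07, -60.89]}
74 [463.2 320.2  20.2]
73 [384.6 303.2  20.4]
```

View pics/scene1.png

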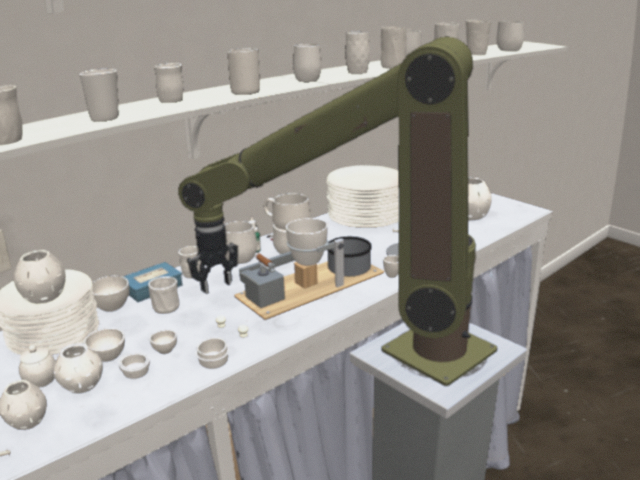

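The view shows only two knobs on the counter, at (221,322) and (243,331), both unmoved. I'll grasp the first one.

```bash
python3 -m jog '[{"hand":0.7,"linear":[-0.1,0.1,5]},{"hand":0.7,"linear":[-0.1,0.1,8]},{"hand":0.7,"linear":[-0.1,0.1,10.4]},{"hand":0.7,"linear":[-0.1,0.1,10.4]},{"hand":0.7,"linear":[-0.1,0.1,10.4]},{"hand":0.2,"linear":[-0.1,0.1,10.4]},{"hand":0.2,"linear":[-0.1,0.1,10.4]},{"hand":0.2,"linear":[-0.1,0.1,10.4]},{"hand":0.2,"linear":[-0.1,0.1,10.4]},{"hand":0.2,"linear":[-0.1,0.1,10.4]},{"hand":0.2,"linear":[-0.1,0.1,10.4]},{"hand":0.2,"linear":[-0.1,0.1,10.4]},{"hand":0.2,"linear":[-0.1,0.1,10.4]}]' 40 && python3 -m jog '[{"hand":0.2,"linear":[0,0,0]},{"hand":0.2,"linear":[0,0,-8]},{"hand":0.2,"linear":[0,0,-16]},{"hand":0.2,"linear":[0,0,-20]},{"hand":0.2,"linear":[0,0,-22]},{"hand":0.2,"linear":[0,0,-22]},{"hand":0.2,"linear":[0,0,-22]},{"hand":0.2,"linear":[0,0,-22]}]'
```

```text
schema error: expected keys hand, linear, twist
```

```bash
python3 -m jog '[{"hand":0.7,"linear":[-0.1,0.1,5],"twist":[0,0,0]},{"hand":0.7,"linear":[-0.1,0.1,8],"twist":[0,0,0]},{"hand":0.7,"linear":[-0.1,0.1,10.4],"twist":[0,0,0]},{"hand":0.7,"linear":[-0.1,0.1,10.4],"twist":[0,0,0]},{"hand":0.7,"linear":[-0.1,0.1,10.4],"twist":[0,0,0]},{"hand":0.2,"linear":[-0.1,0.1,10.4],"twist":[0,0,0]},{"hand":0.2,"linear":[-0.1,0.1,10.4],"twist":[0,0,0]},{"hand":0.2,"linear":[-0.1,0.1,10.4],"twist":[0,0,0]},{"hand":0.2,"linear":[-0.1,0.1,10.4],"twist":[0,0,0]},{"hand":0.2,"linear":[-0.1,0.1,10.4],"twist":[0,0,0]},{"hand":0.2,"linear":[-0.1,0.1,10.4],"twist":[0,0,0]},{"hand":0.2,"linear":[-0.1,0.1,10.4],"twist":[0,0,0]}]' 40 && python3 -m jog '[{"hand":0.2,"linear":[0,0,-4],"twist":[0,0,0]},{"hand":0.2,"linear":[0,0,-8],"twist":[0,0,0]},{"hand":0.2,"linear":[0,0,-16],"twist":[0,0,0]},{"hand":0.2,"linear":[0,0,-20],"twist":[0,0,0]},{"hand":0.2,"linear":[0,0,-22],"twist":[0,0,0]},{"hand":0.2,"linear":[0,0,-22],"twist":[0,0,0]},{"hand":0.2,"linear":[0,0,-22],"twist":[0,0,0]},{"hand":0.2,"linear":[0,0,-22],"twist":[0,0,0]}]'
```

```text
t: 2.23
eef_pos: [468.6, 323.0, 11.0]
tcp_rot: [179.8, 0.3, -180.0]
ft_force: [-2.0, -0.1, 6.5]
width: 0.294
grasp_force: 38.8
t: 2.9
eef_pos: [467.1, 322.0, 230.1]
tcp_rot: [179.9, 0.2, -180.0]
ft_force: [0.8, 0.9, -1.3]
width: 0.295
grasp_force: 39.7
```

```bash
python3 -m jog '[{"hand":0.2,"linear":[-0.4,-4,0],"twist":[0,0,0]},{"hand":0.2,"linear":[-0.4,-8,0],"twist":[0,0,0]},{"hand":0.2,"linear":[-0.4,-12,0],"twist":[0,0,0]},{"hand":0.2,"linear":[-0.4,-16,0],"twist":[0,0,0]},{"hand":0.2,"linear":[-0.4,-20,0],"twist":[0,0,0]},{"hand":0.2,"linear":[-0.4,-24,0],"twist":[0,0,0]},{"hand":0.2,"linear":[-0.4,-28,0],"twist":[0,0,0]},{"hand":0.2,"linear":[-0.4,-31,0],"twist":[0,0,0]},{"hand":0.2,"linear":[-0.4,-31,0],"twist":[0,0,0]},{"hand":0.2,"linear":[-0.4,-31,0],"twist":[0,0,0]},{"hand":0.2,"linear":[-0.4,-31,0],"twist":[0,0,0]},{"hand":0.2,"linear":[-0.4,-31,0],"twist":[0,0,0]}]'; python3 -c "
from fit import *
st()
f=grab_frame('top');cv2.imwrite('pics/x.png',f['pixels']);W=cloud(f)
q=sel(W,(386,302),30,10,35); print(len(q),((q.min(0)+q.max(0))/2).round(1))
st()
f=grab_frame('scene');cv2.imwrite('pics/scene2.png',f['pixels'][180:300,160:420].repeat(3,0).repeat(3,1))
"
```

```text
t: 3.9
eef_pos: [470.0, 12.5, 226.3]
tcp_rot: [180.0, -0.1, -179.9]
ft_force: [-0.6, 0.2, -0.3]
width: 0.301
grasp_force: 39.8
{'t': 3.9, 'eef_pos': [469.99, 12.51, 226.3], 'tcp_rot': [179.97, -0.1, -179.91], 'ft_force': [-0.64, 0.23, -0.3], 'width': 0.3, 'grasp_force': 39.76, 'joint_positions': [-5.03, -16.3, 117.01, 0.02, 79.39, -95.13]}
62 [383.1 303.1  22.7]
{'t': 3.95, 'eef_pos': [470.15, 12.67, 226.57], 'tcp_rot': [179.98, -0.07, -179.88], 'ft_force': [-0.04, -0.07, -0.17], 'width': 0.3, 'grasp_force': 39.76, 'joint_positions': [-5.01, -16.3, 116.99, 0.02, 79.39, -95.13]}
```

View pics/scene2.png

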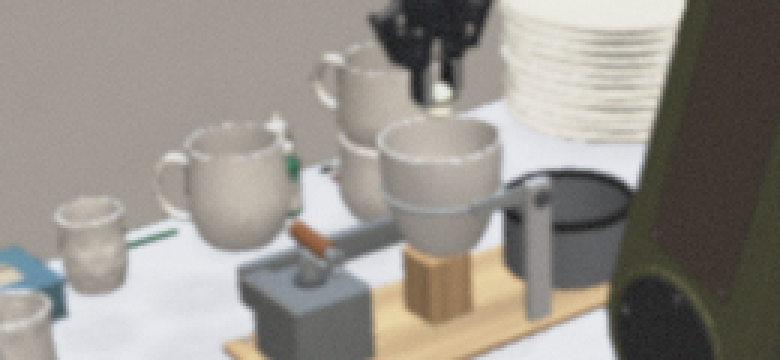

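The crop shows the knob held at (440,95), centred over the cup mouth. I'll lower it and release.

```bash
python3 -m jog '[{"hand":0.2,"linear":[0,0,3],"twist":[0,0,0]},{"hand":0.2,"linear":[0,0,6],"twist":[0,0,0]},{"hand":0.2,"linear":[0,0,8.5],"twist":[0,0,0]},{"hand":0.2,"linear":[0,0,8.5],"twist":[0,0,0]},{"hand":0.2,"linear":[0,0,8.5],"twist":[0,0,0]},{"hand":0.2,"linear":[0,0,8.5],"twist":[0,0,0]},{"hand":0.5,"linear":[0,0,8.5],"twist":[0,0,0]},{"hand":0.5,"linear":[0,0,8.5],"twist":[0,0,0]},{"hand":0.5,"linear":[0,0,8.5],"twist":[0,0,0]},{"hand":0.5,"linear":[0,0,8.5],"twist":[0,0,0]},{"hand":0.5,"linear":[0,0,5],"twist":[0,0,0]},{"hand":0.5,"linear":[0,0,1],"twist":[0,0,0]},{"hand":0.5,"linear":[0,0,0],"twist":[0,0,0]}]' && python3 -m jog '[{"hand":0.7,"linear":[1,4,0],"twist":[0,0,0]},{"hand":0.7,"linear":[2,8,0],"twist":[0,0,0]},{"hand":0.7,"linear":[3,12,0],"twist":[0,0,0]},{"hand":0.7,"linear":[4,16,0],"twist":[0,0,0]},{"hand":0.7,"linear":[6,20,0],"twist":[0,0,0]},{"hand":0.7,"linear":[7,24,0],"twist":[0,0,0]},{"hand":0.7,"linear":[8.6,28,0],"twist":[0,0,0]},{"hand":0.7,"linear":[8.6,29.1,4],"twist":[0,0,0]},{"hand":0.7,"linear":[8.6,29.1,8],"twist":[0,0,0]},{"hand":0.7,"linear":[8.6,29.1,12],"twist":[0,0,0]},{"hand":0.7,"linear":[8.6,29.1,12],"twist":[0,0,0]},{"hand":0.7,"linear":[8.6,29.1,12],"twist":[0,0,0]},{"hand":0.7,"linear":[8.6,29.1,12],"twist":[0,0,0]}]'
python3 -c "
from fit import *
st()
f=grab_frame('scene');W=cloud(f)
q=sel(W,(386,302),30,10,30); print(len(q),((q.min(0)+q.max(0))/2).round(1))
f=grab_frame('top');W=cloud(f);q=sel(W,(471,11),45,130,170); print('in cup',len(q),q.mean(0),q[:,2].max())
st()
"
```

```text
t: 5.08
eef_pos: [473.3, 11.2, 234.3]
tcp_rot: [-179.9, 0.6, -180.0]
ft_force: [0.8, -0.1, 1.3]
width: 0.498
grasp_force: 0.0
t: 6.17
eef_pos: [385.8, 303.1, 109.7]
tcp_rot: [179.9, 0.2, 180.0]
ft_force: [1.2, 1.0, 0.8]
width: 0.704
grasp_force: 0.0
{'t': 6.17, 'eef_pos': [385.78, 303.11, 109.66], 'tcp_rot': [179.91, 0.15, 179.99], 'ft_force': [1.25, 1.0, 0.83], 'width': 0.7, 'grasp_force': 0.0, 'joint_positions': [31.88, -7.2, 121.07, -0.0, 65.95, -58.1]}
75 [385.5 302.3  20.6]
in cup 80 [468.94649051  10.76612399 145.00818376] 160.39706634044387
{'t': 6.27, 'eef_pos': [386.71, 303.58, 111.04], 'tcp_rot': [179.81, 0.3, 179.98], 'ft_force': [0.36, 0.32, 0.16], 'width': 0.7, 'grasp_force': 0.0, 'joint_positions': [31.87, -7.27, 120.99, 0.0, 65.92, -58.11]}
```

```bash
python3 -m jog '[{"hand":0.7,"linear":[0.1,0,5],"twist":[0,0,0]},{"hand":0.7,"linear":[0.1,0,8],"twist":[0,0,0]},{"hand":0.7,"linear":[0.1,0,10.2],"twist":[0,0,0]},{"hand":0.7,"linear":[0.1,0,10.2],"twist":[0,0,0]},{"hand":0.7,"linear":[0.1,0,10.2],"twist":[0,0,0]},{"hand":0.2,"linear":[0.1,0,10.2],"twist":[0,0,0]},{"hand":0.2,"linear":[0.1,0,10.2],"twist":[0,0,0]},{"hand":0.2,"linear":[0.1,0,10.2],"twist":[0,0,0]},{"hand":0.2,"linear":[0.1,0,10.2],"twist":[0,0,0]},{"hand":0.2,"linear":[0.1,0,10.2],"twist":[0,0,0]},{"hand":0.2,"linear":[0.1,0,10.2],"twist":[0,0,0]},{"hand":0.2,"linear":[0.1,0,10.2],"twist":[0,0,0]}]' 40 && python3 -m jog '[{"hand":0.2,"linear":[0,0,-4],"twist":[0,0,0]},{"hand":0.2,"linear":[0,0,-8],"twist":[0,0,0]},{"hand":0.2,"linear":[0,0,-16],"twist":[0,0,0]},{"hand":0.2,"linear":[0,0,-20],"twist":[0,0,0]},{"hand":0.2,"linear":[0,0,-22],"twist":[0,0,0]},{"hand":0.2,"linear":[-1,-4,-22],"twist":[0,0,0]},{"hand":0.2,"linear":[-2,-8,-22],"twist":[0,0,0]},{"hand":0.2,"linear":[-3,-12,-22],"twist":[0,0,0]},{"hand":0.2,"linear":[-4,-16,-22],"twist":[0,0,0]},{"hand":0.2,"linear":[-6,-20,-22],"twist":[0,0,0]},{"hand":0.2,"linear":[-7,-24,-22],"twist":[0,0,0]},{"hand":0.2,"linear":[-8.7,-28,-22],"twist":[0,0,0]},{"hand":0.2,"linear":[-8.7,-29.1,-22],"twist":[0,0,0]},{"hand":0.2,"linear":[-8.7,-29.1,-22],"twist":[0,0,0]},{"hand":0.2,"linear":[-8.7,-29.1,-22],"twist":[0,0,0]},{"hand":0.2,"linear":[-8.7,-29.1,-22],"twist":[0,0,0]}]'
```

```text
t: 7.27
eef_pos: [385.6, 303.8, 8.4]
tcp_rot: [179.9, 0.3, -180.0]
ft_force: [-0.8, -0.8, 5.5]
width: 0.302
grasp_force: 30.2
t: 8.6
eef_pos: [470.4, 12.2, 226.1]
tcp_rot: [180.0, 0.1, -180.0]
ft_force: [-0.3, -0.3, -0.6]
width: 0.294
grasp_force: 39.4
```

```bash
python3 -m jog '[{"hand":0.2,"linear":[-2,0,3],"twist":[0,0,0]},{"hand":0.2,"linear":[-2,0,6],"twist":[0,0,0]},{"hand":0.2,"linear":[-2,0,6],"twist":[0,0,0]},{"hand":0.2,"linear":[-2,0,6],"twist":[0,0,0]},{"hand":0.2,"linear":[-2,0,6],"twist":[0,0,0]},{"hand":0.5,"linear":[-2,0,6],"twist":[0,0,0]},{"hand":0.5,"linear":[-2,0,6],"twist":[0,0,0]},{"hand":0.5,"linear":[-2,0,6],"twist":[0,0,0]},{"hand":0.5,"linear":[-2,0,6],"twist":[0,0,0]},{"hand":0.5,"linear":[-2,0,2],"twist":[0,0,0]},{"hand":0.5,"linear":[0,0,-2],"twist":[0,0,0]},{"hand":0.5,"linear":[0,4,-2],"twist":[0,0,0]},{"hand":0.5,"linear":[0,8,-2],"twist":[0,0,0]},{"hand":0.5,"linear":[0,12,-2],"twist":[0,0,0]},{"hand":0.5,"linear":[3,16,-2],"twist":[0,0,0]},{"hand":0.5,"linear":[7,20,-2],"twist":[0,0,0]},{"hand":0.5,"linear":[10,24,-2],"twist":[0,0,0]},{"hand":0.5,"linear":[10,24,-2],"twist":[0,0,0]}]'; python3 -c "
from fit import *
st()
f=grab_frame('top');W=cloud(f);q=sel(W,(471,11),45,130,170); print('in cup',len(q),q.mean(0),q[:,2].max())
cv2.imwrite('pics/top3.png',cv2.resize(f['pixels'][150:310,150:480],None,fx=2.4,fy=2.4,interpolation=cv2.INTER_CUBIC))
g=sel(W,(475,155),75,84,95); r=cv2.minAreaRect(g[:,:2].astype(np.float32)); print('gear',r)
q=sel(W,(475,155),60,128,150); print('grip',q.mean(0).round(1),q.min(0),q.max(0),len(q)); print(cv2.fitLine(q[:,:2].astype(np.float32),2,0,.01,.01).ravel())
print('cup',circ(sel(W,(471,11),75,184,200)),'tub',circ(sel(W,(458,-140),80,82,95)))
"
```

```text
t: 10.1
eef_pos: [368.5, 253.2, 245.8]
tcp_rot: [179.9, 0.0, -179.9]
ft_force: [0.2, -0.4, 0.4]
width: 0.497
grasp_force: 0.0
{'t': 10.1, 'eef_pos': [368.52, 253.22, 245.78], 'tcp_rot': [179.94, 0.02, -179.94], 'ft_force': [0.21, -0.37, 0.35], 'width': 0.5, 'grasp_force': 0.0, 'joint_positions': [27.58, -20.42, 118.29, 0.04, 82.09, -62.48]}
in cup 152 [482.89290779  11.80359325 145.99096539] 159.63294630516953
gear ((495.8106994628906, 158.0373992919922), (84.4152603149414, 108.47531127929688), 85.42306518554688)
grip [470.6 159.7 140.2] [433.38929381 149.49643579 130.37951232] [502.37971489 171.74117138 149.68050958] 132
[ 9.9736667e-01 -7.2524406e-02  4.7059485e+02  1.5966576e+02]
cup (array([470.8,  10.2,  55.7]), 180) tub (array([ 458.4, -140.4,   64.6]), 269)
```

View pics/top3.png

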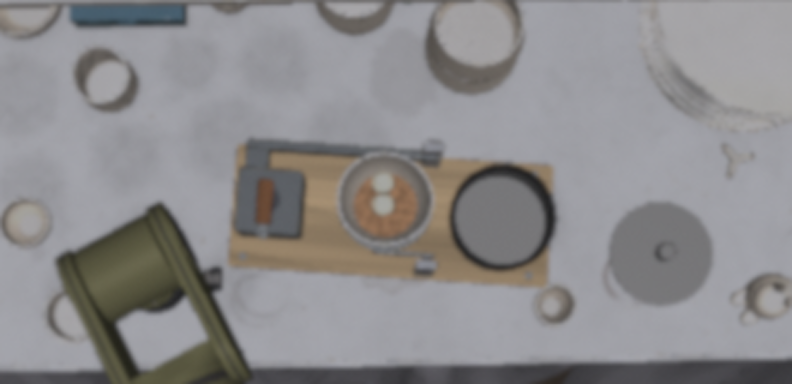

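Both knobs are in the cup, at crop pixels (383,183) and (383,205). The counter is otherwise clear of knobs. Now I'll go over the folded grip.

```bash
python3 -m jog '[{"hand":0.5,"linear":[-3,-3,0],"twist":[0,0,4.5]},{"hand":0.5,"linear":[-6,-6,2],"twist":[0,0,4.5]},{"hand":0.5,"linear":[-9,-9,4],"twist":[0,0,4.5]},{"hand":0.5,"linear":[-10.9,-9.2,8],"twist":[0,0,4.5]},{"hand":0.5,"linear":[-10.9,-9.2,8],"twist":[0,0,4.5]},{"hand":0.5,"linear":[-10.9,-9.2,8],"twist":[0,0,4.5]},{"hand":0.5,"linear":[-10.9,-9.2,8],"twist":[0,0,4.5]},{"hand":0.5,"linear":[-10.9,-9.2,8],"twist":[0,0,4.5]},{"hand":0.5,"linear":[-10.9,-9.2,8],"twist":[0,0,4.5]},{"hand":0.5,"linear":[-10.9,-9.2,8],"twist":[0,0,4.5]}]'; python3 -m jog '[{"hand":0.5,"linear":[0,0,0],"twist":[0,0,0]}]'; python3 -m jog '[{"hand":0.5,"linear":[0,0,0],"twist":[0,0,0]}]'
```

```text
t: 10.98
eef_pos: [479.8, 160.4, 167.3]
tcp_rot: [179.9, 0.2, 175.6]
ft_force: [0.3, 0.9, 0.3]
width: 0.497
grasp_force: 0.0
t: 11.07
eef_pos: [479.7, 160.2, 166.8]
tcp_rot: [180.0, 0.1, 175.6]
ft_force: [0.7, 0.1, -0.4]
width: 0.497
grasp_force: 0.0
t: 11.15
eef_pos: [479.5, 160.0, 166.2]
tcp_rot: [180.0, 0.1, 175.6]
ft_force: [0.2, -0.8, -1.3]
width: 0.499
grasp_force: 0.0
```

```bash
python3 -m jog '[{"hand":0.5,"linear":[0,0,2.5],"twist":[0,0,0]},{"hand":0.5,"linear":[0,0,4.5],"twist":[0,0,0]},{"hand":0.5,"linear":[0,0,5.2],"twist":[0,0,0]},{"hand":0.5,"linear":[0,0,5.2],"twist":[0,0,0]},{"hand":0.5,"linear":[0,0,5.2],"twist":[0,0,0]},{"hand":0.1,"linear":[0,0,5.2],"twist":[0,0,0]},{"hand":0.1,"linear":[0,0,5.2],"twist":[0,0,0]},{"hand":0.1,"linear":[0,0,5.2],"twist":[0,0,0]},{"hand":0.1,"linear":[0,0,5.2],"twist":[0,0,0]},{"hand":0.1,"linear":[0,0,5.2],"twist":[0,0,0]},{"hand":0.1,"linear":[0,0,5.2],"twist":[0,0,0]},{"hand":0.1,"linear":[0,0,5.2],"twist":[0,0,0]}]' 25; python3 -c "
import numpy as np
for a in [10,20,30,40,50,60,70,80,90]:
    r=np.radians(a); print(a,'tx %.2f tz %.2f'%(4.2*(1-np.cos(r)),-4.2*np.sin(r)))
for a in range(15,571,15):
    r=np.radians(a); print(a,'%.1f %.1f'%(4.5*(np.cos(r)-1),4.5*np.sin(r)),end=' | ')
"
```

```text
t: 12.15
eef_pos: [480.5, 159.0, 114.6]
tcp_rot: [-180.0, 0.2, 175.5]
ft_force: [0.5, -5.6, 3.5]
width: 0.224
grasp_force: 25.8
10 tx 0.06 tz -0.73
20 tx 0.25 tz -1.44
30 tx 0.56 tz -2.10
40 tx 0.98 tz -2.70
50 tx 1.50 tz -3.22
60 tx 2.10 tz -3.64
70 tx 2.76 tz -3.95
80 tx 3.47 tz -4.14
90 tx 4.20 tz -4.20
15 -0.2 1.2 | 30 -0.6 2.2 | 45 -1.3 3.2 | 60 -2.2 3.9 | 75 -3.3 4.3 | 90 -4.5 4.5 | 105 -5.7 4.3 | 120 -6.7 3.9 | 135 -7.7 3.2 | 150 -8.4 2.2 | 165 -8.8 1.2 | 180 -9.0 0.0 | 195 -8.8 -1.2 | 210 -8.4 -2.3 | 225 -7.7 -3.2 | 240 -6.8 -3.9 | 255 -5.7 -4.3 | 270 -4.5 -4.5 | 285 -3.3 -4.3 | 300 -2.2 -3.9 | 315 -1.3 -3.2 | 330 -0.6 -2.3 | 345 -0.2 -1.2 | 360 0.0 -0.0 | 375 -0.2 1.2 | 390 -0.6 2.2 | 405 -1.3 3.2 | 420 -2.3 3.9 | 435 -3.3 4.3 | 450 -4.5 4.5 | 465 -5.7 4.3 | 480 -6.7 3.9 | 495 -7.7 3.2 | 510 -8.4 2.2 | 525 -8.8 1.2 | 540 -9.0 0.0 | 555 -8.8 -1.2 | 570 -8.4 -2.2 |
```

```bash
python3 -m jog '[{"hand":0.1,"linear":[0.05,0,-0.7],"twist":[0,0,0]},{"hand":0.1,"linear":[0.25,0,-1.45],"twist":[0,0,0]},{"hand":0.1,"linear":[0.55,0,-2.1],"twist":[0,0,0]},{"hand":0.1,"linear":[1,0,-2.7],"twist":[0,0,0]},{"hand":0.1,"linear":[1.5,0,-3.2],"twist":[0,0,0]},{"hand":0.1,"linear":[2.1,0,-3.65],"twist":[0,0,0]},{"hand":0.1,"linear":[2.75,0,-3.95],"twist":[0,0,0]},{"hand":0.1,"linear":[3.45,0,-4.15],"twist":[0,0,0]},{"hand":0.1,"linear":[4.2,0,-4.2],"twist":[0,0,0]},{"hand":0.1,"linear":[4.3,0,-4.2],"twist":[0,0,0]},{"hand":0.1,"linear":[4.3,0,-4.2],"twist":[0,0,0]},{"hand":0.1,"linear":[4.3,0,-4.2],"twist":[0,0,0]}]'; python3 -c "
from h import *
st()
f=grab_frame('scene');cv2.imwrite('pics/s4.png',f['pixels'][180:320,180:420].repeat(3,0).repeat(3,1))
st()"
```

```text
t: 13.15
eef_pos: [437.3, 162.5, 156.3]
tcp_rot: [-180.0, 0.2, 175.5]
ft_force: [2.7, -4.5, -1.3]
width: 0.219
grasp_force: 24.5
{'t': 13.15, 'eef_pos': [437.25, 162.48, 156.31], 'tcp_rot': [-179.96, 0.18, 175.53], 'ft_force': [2.74, -4.5, -1.3], 'width': 0.22, 'grasp_force': 24.47, 'joint_positions': [13.85, -13.66, 121.78, -0.1, 71.72, -71.65]}
{'t': 13.2, 'eef_pos': [437.26, 162.47, 156.33], 'tcp_rot': [-179.96, 0.17, 175.52], 'ft_force': [3.27, -4.53, -1.1], 'width': 0.22, 'grasp_force': 24.48, 'joint_positions': [13.84, -13.65, 121.77, -0.1, 71.73, -71.65]}
```

View pics/s4.png

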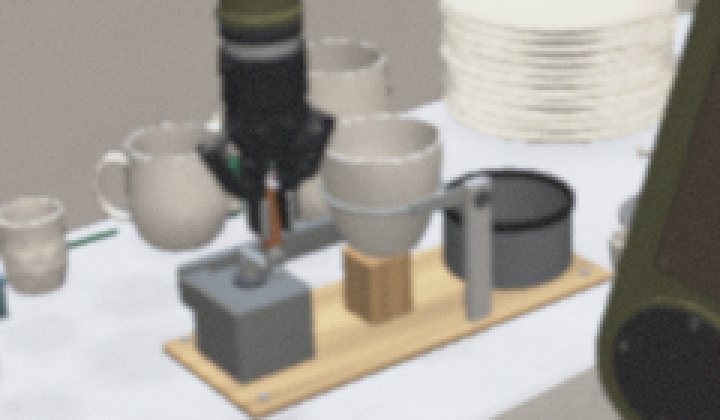

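The handle stands upright in the gripper at crop (272,205). Now I'll crank 270°.

```bash
python3 -m jog '[{"hand":0.1,"linear":[-0.15,1.15,0],"twist":[0,0,0]},{"hand":0.1,"linear":[-0.6,2.25,0],"twist":[0,0,0]},{"hand":0.1,"linear":[-1.3,3.2,0],"twist":[0,0,0]},{"hand":0.1,"linear":[-2.25,3.9,0],"twist":[0,0,0]},{"hand":0.1,"linear":[-3.35,4.35,0],"twist":[0,0,0]},{"hand":0.1,"linear":[-4.5,4.5,0],"twist":[0,0,0]},{"hand":0.1,"linear":[-5.65,4.35,0],"twist":[0,0,0]},{"hand":0.1,"linear":[-6.75,3.9,0],"twist":[0,0,0]},{"hand":0.1,"linear":[-7.7,3.2,0],"twist":[0,0,0]},{"hand":0.1,"linear":[-8.4,2.25,0],"twist":[0,0,0]},{"hand":0.1,"linear":[-8.85,1.15,0],"twist":[0,0,0]},{"hand":0.1,"linear":[-9,0,0],"twist":[0,0,0]},{"hand":0.1,"linear":[-8.85,-1.15,0],"twist":[0,0,0]},{"hand":0.1,"linear":[-8.4,-2.25,0],"twist":[0,0,0]},{"hand":0.1,"linear":[-7.7,-3.2,0],"twist":[0,0,0]},{"hand":0.1,"linear":[-6.75,-3.9,0],"twist":[0,0,0]},{"hand":0.1,"linear":[-5.65,-4.35,0],"twist":[0,0,0]},{"hand":0.1,"linear":[-4.5,-4.5,0],"twist":[0,0,0]},{"hand":0.1,"linear":[-4.5,-4.5,0],"twist":[0,0,0]}]' 40; python3 -c "
from h import *
st()
f=grab_frame('scene');cv2.imwrite('pics/s5.png',f['pixels'][180:320,180:420].repeat(3,0).repeat(3,1))
st()"
```

```text
t: 14.78
eef_pos: [476.3, 115.4, 155.8]
tcp_rot: [179.9, -0.0, 175.5]
ft_force: [0.7, -0.4, 0.1]
width: 0.102
grasp_force: 0.0
{'t': 14.78, 'eef_pos': [476.28, 115.36, 155.82], 'tcp_rot': [179.91, -0.04, 175.55], 'ft_force': [0.74, -0.4, 0.05], 'width': 0.1, 'grasp_force': 0.0, 'joint_positions': [7.28, -10.16, 118.91, 0.1, 71.27, -78.3]}
{'t': 14.83, 'eef_pos': [477.41, 115.24, 156.03], 'tcp_rot': [179.92, 0.04, 175.54], 'ft_force': [0.53, -0.97, -0.02], 'width': 0.1, 'grasp_force': 0.0, 'joint_positions': [7.26, -10.07, 118.81, 0.08, 71.2, -78.3]}
```

View pics/s5.png

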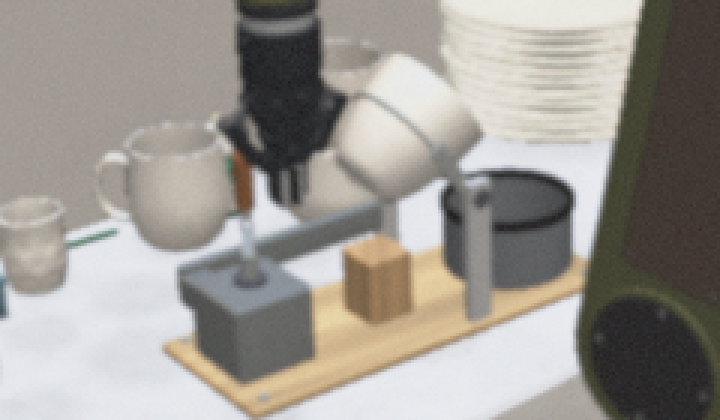

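The gripper lost the grip partway. The handle now stands at crop (244,180) and the cup is at roughly 50°. I'll locate the handle.

Run:
```python
from fit import *
for n in ["scene","top"]:
    f=grab_frame(n); W=cloud(f); b,g,r=[f["pixels"][...,i].astype(int) for i in range(3)]
    hub=np.array([482,160.])
    m=(r-b>35)&(np.hypot(W[...,0]-hub[0],W[...,1]-hub[1])<75)&(W[...,2]>138)&(W[...,2]<210)
    q=W[m]; print(n,len(q))
    if len(q)>3:
        c=np.median(q,0); print(c.round(1),q.min(0).round(),q.max(0).round())
        if n=="scene":
            d=np.linalg.inv(np.array(f["world_to_cam"]))[:2,3]-c[:2]; c2=c[:2]-8*d/np.hypot(*d)
            v=c2-hub; print("axis",c2.round(1),"r",np.hypot(*v).round(1),"ang stand dir",np.degrees(np.arctan2(v[1],v[0])).round(1))
```

```text
scene 90
[514.5 138.8 171.4] [487. 128. 143.] [524. 156. 210.]
axis [521.  134.2] r 46.8 ang stand dir -33.5
top 0
```

```bash
python3 -m jog '[{"hand":0.1,"linear":[0,0,-3],"twist":[0,0,0]},{"hand":0.3,"linear":[0,0,-6.5],"twist":[0,0,0]},{"hand":0.5,"linear":[0,0,-6.5],"twist":[0,0,0]},{"hand":0.5,"linear":[0,0,-6.5],"twist":[0,0,0]},{"hand":0.5,"linear":[-2,1.2,-6.5],"twist":[0,0,0]},{"hand":0.5,"linear":[-4,2.4,-6.5],"twist":[0,0,0]},{"hand":0.5,"linear":[-4,2.4,-6.5],"twist":[0,0,0]},{"hand":0.5,"linear":[-4,2.4,-6.5],"twist":[0,0,0]}]'
python3 - <<'E'
from fit import *
st()
f=grab_frame("scene")
cv2.imwrite("pics/s6.png",f["pixels"][180:320,180:420].repeat(3,0).repeat(3,1))
W=cloud(f); b,g,r=[f["pixels"][...,i].astype(int) for i in range(3)]
m=(r-b>35)&(np.hypot(W[...,0]-482,W[...,1]-160)<75)&(W[...,2]>138)&(W[...,2]<210)
q=W[m]
for a,z in [(140,160),(160,180),(180,200)]:
    s=q[(q[:,2]>a)&(q[:,2]<z)]; print(a,len(s),np.median(s,0).round(1))
E
```

```text
t: 15.6
eef_pos: [519.6, 135.5, 218.6]
tcp_rot: [-180.0, -0.2, 175.5]
ft_force: [-0.1, -0.7, -0.6]
width: 0.499
grasp_force: 0.0
{'t': 15.6, 'eef_pos': [519.57, 135.47, 218.61], 'tcp_rot': [-179.96, -0.19, 175.54], 'ft_force': [-0.07, -0.7, -0.63], 'width': 0.5, 'grasp_force': 0.0, 'joint_positions': [8.88, -6.72, 109.63, 0.01, 77.28, -76.66]}
140 24 [514.4 138.9 152.2]
160 36 [513.6 138.  170.2]
180 43 [515.1 135.4 191.1]
```

View pics/s6.png

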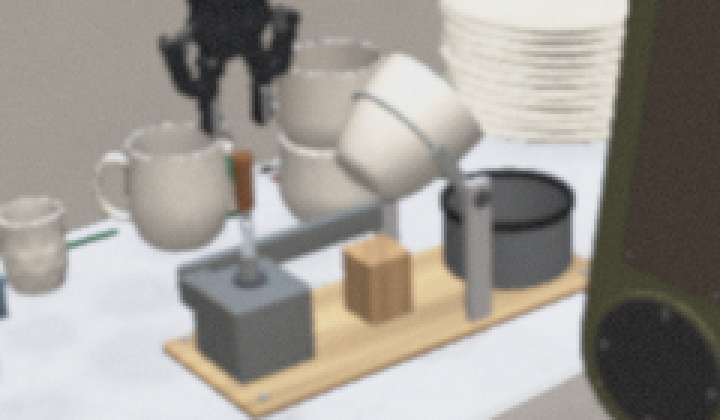

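The grip stands upright at crop (244,180) and the gripper is right above it. I'll descend and close.

```bash
python3 -m jog '[{"hand":0.5,"linear":[0,0,3],"twist":[0,0,0]},{"hand":0.5,"linear":[0,0,6.3],"twist":[0,0,0]},{"hand":0.5,"linear":[0,0,6.3],"twist":[0,0,0]},{"hand":0.5,"linear":[0,0,6.3],"twist":[0,0,0]},{"hand":0.1,"linear":[0,0,6.3],"twist":[0,0,0]},{"hand":0.1,"linear":[0,0,6.3],"twist":[0,0,0]},{"hand":0.1,"linear":[0,0,6.3],"twist":[0,0,0]},{"hand":0.1,"linear":[0,0,6.3],"twist":[0,0,0]},{"hand":0.1,"linear":[0,0,6.3],"twist":[0,0,0]},{"hand":0.1,"linear":[0,0,6.3],"twist":[0,0,0]},{"hand":0.1,"linear":[0,0,6.3],"twist":[0,0,0]}]' 60; python3 -c "
import numpy as np
a0=209
for a in range(224,541,15):
    r,q=np.radians(a),np.radians(a0); print(a,'%.2f %.2f'%(4.5*(np.cos(r)-np.cos(q)),4.5*(np.sin(r)-np.sin(q))),end=' | ')
"
```

```text
t: 16.57
eef_pos: [521.6, 134.9, 159.9]
tcp_rot: [-180.0, 0.3, 175.5]
ft_force: [2.2, -4.2, 7.3]
width: 0.222
grasp_force: 59.0
224 0.70 -0.94 | 239 1.62 -1.68 | 254 2.70 -2.14 | 269 3.86 -2.32 | 284 5.02 -2.18 | 299 6.12 -1.75 | 314 7.06 -1.06 | 329 7.79 -0.14 | 344 8.26 0.94 | 359 8.44 2.10 | 374 8.30 3.27 | 389 7.87 4.36 | 404 7.17 5.31 | 419 6.25 6.04 | 434 5.18 6.51 | 449 4.01 6.68 | 464 2.85 6.55 | 479 1.75 6.12 | 494 0.81 5.42 | 509 0.08 4.50 | 524 -0.39 3.42 | 539 -0.56 2.26 |
```

```bash
python3 -m jog '[{"hand":0.1,"linear":[0.7,-0.95,0],"twist":[0,0,0]},{"hand":0.1,"linear":[1.6,-1.7,0],"twist":[0,0,0]},{"hand":0.1,"linear":[2.7,-2.15,0],"twist":[0,0,0]},{"hand":0.1,"linear":[3.85,-2.3,0],"twist":[0,0,0]},{"hand":0.1,"linear":[5,-2.2,0],"twist":[0,0,0]},{"hand":0.1,"linear":[6.1,-1.75,0],"twist":[0,0,0]},{"hand":0.1,"linear":[7.05,-1.05,0],"twist":[0,0,0]},{"hand":0.1,"linear":[7.8,-0.15,0],"twist":[0,0,0]},{"hand":0.1,"linear":[8.25,0.95,0],"twist":[0,0,0]},{"hand":0.1,"linear":[8.45,2.1,0],"twist":[0,0,0]},{"hand":0.1,"linear":[8.45,2.1,0],"twist":[0,0,0]},{"hand":0.1,"linear":[8.45,2.1,0],"twist":[0,0,0]}]'
```

```text
t: 17.57
eef_pos: [439.2, 165.0, 159.7]
tcp_rot: [179.7, 0.4, 175.5]
ft_force: [6.6, 2.0, 3.7]
width: 0.221
grasp_force: 59.4
```

```bash
python3 -m jog '[{"hand":0.1,"linear":[-0.2,1.15,0],"twist":[0,0,0]},{"hand":0.1,"linear":[-0.6,2.25,0],"twist":[0,0,0]},{"hand":0.1,"linear":[-1.3,3.2,0],"twist":[0,0,0]},{"hand":0.1,"linear":[-2.25,3.9,0],"twist":[0,0,0]},{"hand":0.1,"linear":[-3.35,4.35,0],"twist":[0,0,0]},{"hand":0.1,"linear":[-4.5,4.5,0],"twist":[0,0,0]},{"hand":0.1,"linear":[-5.65,4.35,0],"twist":[0,0,0]},{"hand":0.1,"linear":[-6.75,3.9,0],"twist":[0,0,0]},{"hand":0.1,"linear":[-7.7,3.2,0],"twist":[0,0,0]},{"hand":0.1,"linear":[-8.4,2.25,0],"twist":[0,0,0]},{"hand":0.1,"linear":[-8.85,1.15,0],"twist":[0,0,0]},{"hand":0.1,"linear":[-9,0.1,0],"twist":[0,0,0]},{"hand":0.1,"linear":[-9,0.1,0],"twist":[0,0,0]},{"hand":0.1,"linear":[-9,0.1,0],"twist":[0,0,0]},{"hand":0.1,"linear":[-9,0.1,0],"twist":[0,0,0]}]'
python3 - <<'E'
from fit import *
st()
f=grab_frame("scene"); a=f["pixels"][180:320,180:420].repeat(3,0).repeat(3,1)
cv2.imwrite("pics/s7.png",a)
f=grab_frame('top');W=cloud(f); cv2.imwrite('pics/top7.png',f['pixels'])
for z in [(25,75)]:
    q=sel(W,(458.4,-140),55,*z); print(len(q),q.mean(0) if len(q) else 0)
E
```

```text
t: 18.82
eef_pos: [528.9, 156.1, 159.8]
tcp_rot: [-180.0, 0.3, 175.5]
ft_force: [3.0, -3.8, 7.0]
width: 0.22
grasp_force: 60.2
{'t': 18.82, 'eef_pos': [528.88, 156.12, 159.77], 'tcp_rot': [-179.97, 0.31, 175.5], 'ft_force': [3.03, -3.78, 7.01], 'width': 0.22, 'grasp_force': 60.17, 'joint_positions': [10.93, -2.32, 111.35, -0.12, 70.68, -74.53]}
64 [ 438.87168216 -167.5709483    38.44076736]
```

View pics/s7.png

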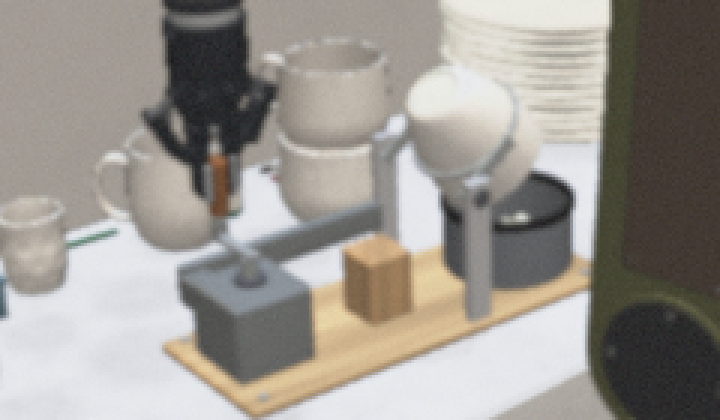

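The cup is tipped right over and the knobs are in the tub at crop (515,215). Now I'll crank back.

```bash
python3 -m jog '[{"hand":0.1,"linear":[0.15,1.15,0],"twist":[0,0,0]},{"hand":0.1,"linear":[0.6,2.25,0],"twist":[0,0,0]},{"hand":0.1,"linear":[1.3,3.2,0],"twist":[0,0,0]},{"hand":0.1,"linear":[2.25,3.9,0],"twist":[0,0,0]},{"hand":0.1,"linear":[3.35,4.35,0],"twist":[0,0,0]},{"hand":0.1,"linear":[4.5,4.5,0],"twist":[0,0,0]},{"hand":0.1,"linear":[5.65,4.35,0],"twist":[0,0,0]},{"hand":0.1,"linear":[6.75,3.9,0],"twist":[0,0,0]},{"hand":0.1,"linear":[7.7,3.2,0],"twist":[0,0,0]},{"hand":0.1,"linear":[8.4,2.25,0],"twist":[0,0,0]},{"hand":0.1,"linear":[8.85,1.15,0],"twist":[0,0,0]},{"hand":0.1,"linear":[9,0,0],"twist":[0,0,0]},{"hand":0.1,"linear":[8.85,-1.15,0],"twist":[0,0,0]},{"hand":0.1,"linear":[8.4,-2.25,0],"twist":[0,0,0]},{"hand":0.1,"linear":[7.7,-3.2,0],"twist":[0,0,0]},{"hand":0.1,"linear":[6.75,-3.9,0],"twist":[0,0,0]},{"hand":0.1,"linear":[5.65,-4.35,0],"twist":[0,0,0]},{"hand":0.1,"linear":[4.5,-4.5,0],"twist":[0,0,0]},{"hand":0.1,"linear":[4.5,-4.5,0],"twist":[0,0,0]}]'
```

```text
t: 20.5
eef_pos: [481.1, 113.8, 159.7]
tcp_rot: [-179.8, 0.3, 175.5]
ft_force: [3.5, -7.3, 7.8]
width: 0.215
grasp_force: 60.3
```

```bash
python3 -m jog '[{"hand":0.1,"linear":[-1.15,0.15,0],"twist":[0,0,0]},{"hand":0.1,"linear":[-2.25,0.6,0],"twist":[0,0,0]},{"hand":0.1,"linear":[-3.2,1.3,0],"twist":[0,0,0]},{"hand":0.1,"linear":[-3.9,2.25,0],"twist":[0,0,0]},{"hand":0.1,"linear":[-4.35,3.35,0],"twist":[0,0,0]},{"hand":0.1,"linear":[-4.5,4.5,0],"twist":[0,0,0]},{"hand":0.1,"linear":[-4.35,5.65,0],"twist":[0,0,0]},{"hand":0.1,"linear":[-3.9,6.75,0],"twist":[0,0,0]},{"hand":0.1,"linear":[-3.2,7.7,0],"twist":[0,0,0]},{"hand":0.1,"linear":[-2.25,8.4,0],"twist":[0,0,0]},{"hand":0.1,"linear":[-1.15,8.85,0],"twist":[0,0,0]},{"hand":0.1,"linear":[0,9,0],"twist":[0,0,0]},{"hand":0.1,"linear":[1.15,8.85,0],"twist":[0,0,0]},{"hand":0.1,"linear":[2.25,8.4,0],"twist":[0,0,0]},{"hand":0.1,"linear":[3.2,7.7,0],"twist":[0,0,0]},{"hand":0.1,"linear":[3.9,6.75,0],"twist":[0,0,0]},{"hand":0.1,"linear":[4.35,5.65,0],"twist":[0,0,0]},{"hand":0.1,"linear":[4.5,4.5,0],"twist":[0,0,0]},{"hand":0.1,"linear":[4.5,4.45,0],"twist":[0,0,0]},{"hand":0.1,"linear":[4.5,4.45,0],"twist":[0,0,0]}]'
python3 - <<'E'
from fit import *
st()
f=grab_frame("top"); W=cloud(f)
print('cup',circ(sel(W,(471,11),75,184,200)))
q=sel(W,(458.4,-140),55,20,75); print('tub',len(q),q.mean(0),q.min(0),q.max(0))
E
```

```text
t: 22.17
eef_pos: [439.2, 162.3, 159.6]
tcp_rot: [-180.0, 0.4, 175.5]
ft_force: [6.1, -5.4, 5.3]
width: 0.216
grasp_force: 60.3
{'t': 22.17, 'eef_pos': [439.24, 162.31, 159.55], 'tcp_rot': [-179.95, 0.38, 175.47], 'ft_force': [6.06, -5.36, 5.35], 'width': 0.22, 'grasp_force': 60.35, 'joint_positions': [13.8, -13.71, 121.49, -0.17, 71.87, -71.62]}
cup (array([470.8,  10. ,  55.7]), 180)
tub 300 [ 457.87175604 -147.96610717   29.10584204] [ 406.49618045 -192.66053347   20.00806363] [512.80485528 -87.31582918  54.09208885]
```

```bash
python3 -m jog '[{"hand":0.1,"linear":[0,0,0],"twist":[0,0,0]},{"hand":0.1,"linear":[-0.75,0,0.05],"twist":[0,0,0]},{"hand":0.1,"linear":[-1.5,0,0.25],"twist":[0,0,0]},{"hand":0.1,"linear":[-2.2,0,0.6],"twist":[0,0,0]},{"hand":0.1,"linear":[-2.85,0,1.05],"twist":[0,0,0]},{"hand":0.1,"linear":[-3.35,0,1.55],"twist":[0,0,0]},{"hand":0.1,"linear":[-3.8,0,2.2],"twist":[0,0,0]},{"hand":0.1,"linear":[-4.15,0,2.9],"twist":[0,0,0]},{"hand":0.1,"linear":[-4.35,0,3.65],"twist":[0,0,0]},{"hand":0.1,"linear":[-4.4,0,4.4],"twist":[0,0,0]},{"hand":0.1,"linear":[-4.4,0,4.5],"twist":[0,0,0]},{"hand":0.1,"linear":[-4.4,0,4.5],"twist":[0,0,0]},{"hand":0.1,"linear":[-4.4,0,4.5],"twist":[0,0,0]}]' 25
```

```text
t: 23.3
eef_pos: [485.5, 159.0, 117.0]
tcp_rot: [-179.9, 0.6, 175.5]
ft_force: [7.6, -9.7, 11.8]
width: 0.219
grasp_force: 61.4
```

```bash
python3 -m jog '[{"hand":0.5,"linear":[0,0,0],"twist":[0,0,0]},{"hand":0.5,"linear":[0,0,0],"twist":[0,0,0]},{"hand":0.5,"linear":[0,0,0],"twist":[0,0,0]},{"hand":0.5,"linear":[0,0,0],"twist":[0,0,0]},{"hand":0.5,"linear":[0,0,-4],"twist":[0,0,0]},{"hand":0.5,"linear":[0,0,-8],"twist":[0,0,0]},{"hand":0.5,"linear":[0,0,-11],"twist":[0,0,0]},{"hand":0.5,"linear":[4,-4,-11],"twist":[0,0,0]},{"hand":0.5,"linear":[8,-8,-11],"twist":[0,0,0]},{"hand":0.5,"linear":[11,-12,-11],"twist":[0,0,0]},{"hand":0.5,"linear":[11,-16,-11],"twist":[0,0,0]},{"hand":0.5,"linear":[11,-20,-11],"twist":[0,0,0]},{"hand":0.5,"linear":[11,-20,-11],"twist":[0,0,0]}]' 40
python3 - <<'E'
from fit import *
st()
f=grab_frame("top"); W=cloud(f); im=f["pixels"]
cv2.imwrite('pics/top8.png',cv2.resize(im[150:310,150:480],None,fx=2.4,fy=2.4,interpolation=cv2.INTER_CUBIC))
q=sel(W,(475,155),65,126,215); print('grip',len(q),q.mean(0).round(1),q.min(0),q.max(0)); print(cv2.fitLine(q[:,:2].astype(np.float32),2,0,.01,.01).ravel())
b,g,r=[im[...,i].astype(int) for i in range(3)]
s=grab_frame("scene"); V=cloud(s); b,g,r=[s["pixels"][...,i].astype(int) for i in range(3)]
m=(r-b>35)&(np.hypot(V[...,0]-482,V[...,1]-160)<75)&(V[...,2]>125)&(V[...,2]<210); q=V[m]; print('scene grip',q.min(0),q.max(0))
o=np.argsort(q[:,0]); print(np.polyfit(q[:,0],q[:,2],1))
print('tub',circ(sel(W,(458,-140),80,82,95)),'lid knob',sel(W,(412,-354),30,42,60).mean(0))
q=sel(W,(458.4,-140),50,25,75);print(len(q),q.mean(0))
E
```

```text
t: 24.38
eef_pos: [353.9, -32.2, 221.6]
tcp_rot: [-180.0, -0.0, 175.5]
ft_force: [0.7, 0.3, 0.0]
width: 0.503
grasp_force: 0.0
{'t': 24.38, 'eef_pos': [353.89, -32.2, 221.62], 'tcp_rot': [-179.99, -0.0, 175.54], 'ft_force': [0.75, 0.31, 0.01], 'width': 0.5, 'grasp_force': 0.0, 'joint_positions': [-13.86, -34.33, 129.71, -0.01, 84.62, -99.4]}
grip 139 [469.6 160.2 150.8] [433.29263248 148.336401   131.51753459] [501.26330556 171.18375968 166.58048154]
[ 9.93529260e-01 -1.13576576e-01  4.69601685e+02  1.60235718e+02]
scene grip [445.32232267 154.11557519 136.68244423] [498.42105761 174.28267497 163.98347203]
[  0.36189748 -19.52292226]
tub (array([ 458.5, -140.5,   64.5]), 245) lid knob [ 413.00302768 -354.55437568   49.07966268]
111 [ 453.04134268 -159.19334208   36.95667305]
```

View pics/top8.png

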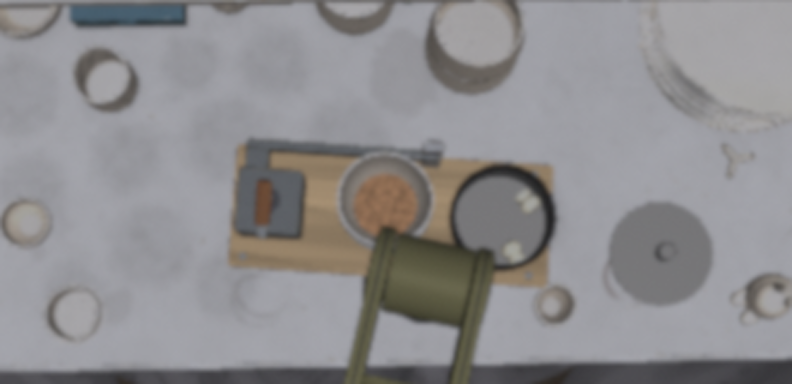

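The two knobs are in the tub, at crop (527,200) and (513,250). The cup is upright, but the handle still stands about 20° up, so I'll press it flat with shut fingers.

```bash
python3 -m jog '[{"hand":0,"linear":[-2,4,0],"twist":[0,0,0]},{"hand":0,"linear":[-4,8,0],"twist":[0,0,0]},{"hand":0,"linear":[-6,12,0],"twist":[0,0,0]},{"hand":0,"linear":[-9,15,0],"twist":[0,0,0]},{"hand":0,"linear":[-12,18,0],"twist":[0,0,0]},{"hand":0,"linear":[-12,20.2,0],"twist":[0,0,0]},{"hand":0,"linear":[-12,20.2,2],"twist":[0,0,0]},{"hand":0,"linear":[-12,20.2,4],"twist":[0,0,0]},{"hand":0,"linear":[-12,20.2,5],"twist":[0,0,0]},{"hand":0,"linear":[-12,20.2,6],"twist":[0,0,0]},{"hand":0,"linear":[-12,20.2,6.6],"twist":[0,0,0]},{"hand":0,"linear":[-12,20.2,7.2],"twist":[0,0,0]},{"hand":0,"linear":[-12,20.2,7.6],"twist":[0,0,0]},{"hand":0,"linear":[-12,20.2,7.8],"twist":[0,0,0]},{"hand":0,"linear":[-12,20.2,7.8],"twist":[0,0,0]},{"hand":0,"linear":[-12,20.2,7.8],"twist":[0,0,0]}]'
```

```text
t: 25.82
eef_pos: [491.1, 161.0, 144.7]
tcp_rot: [180.0, 0.0, 175.5]
ft_force: [-0.5, 0.7, -0.7]
width: -0.002
grasp_force: 0.0
```

```bash
python3 -m jog '[{"hand":0,"linear":[0,0,0.1],"twist":[0,0,0]},{"hand":0,"linear":[0,0,0.2],"twist":[0,0,0]},{"hand":0,"linear":[0,0,0.3],"twist":[0,0,0]},{"hand":0,"linear":[0,0,0.3],"twist":[0,0,0]},{"hand":0,"linear":[0,0,0.3],"twist":[0,0,0]}]';python3 -m jog '[{"hand":0,"linear":[0,0,-4],"twist":[0,0,0]},{"hand":0,"linear":[0,0,-8],"twist":[0,0,0]},{"hand":0,"linear":[4,-4,-8],"twist":[0,0,0]},{"hand":0,"linear":[8,-8,-8],"twist":[0,0,0]},{"hand":0.5,"linear":[11,-12,-8],"twist":[0,0,0]},{"hand":0.5,"linear":[12,-16,-8],"twist":[0,0,0]},{"hand":0.5,"linear":[12,-20,-8],"twist":[0,0,0]},{"hand":0.5,"linear":[12,-20,-8],"twist":[0,0,0]}]'
python3 - <<'E'
from fit import *
f=grab_frame("top"); W=cloud(f); im=f["pixels"]
q=sel(W,(475,155),65,126,215); print('grip',len(q),q.mean(0).round(1),q.min(0),q.max(0)); print(cv2.fitLine(q[:,:2].astype(np.float32),2,0,.01,.01).ravel())
s=grab_frame("scene"); V=cloud(s); b,g,r=[s["pixels"][...,i].astype(int) for i in range(3)]
m=(r-b>35)&(np.hypot(V[...,0]-482,V[...,1]-160)<75)&(V[...,2]>125)&(V[...,2]<210); q=V[m]; print('scene grip',q.min(0),q.max(0))
print(np.polyfit(q[:,0],q[:,2],1),'cup',circ(sel(W,(471,11),75,184,200)))
E
```

```text
t: 26.23
eef_pos: [491.6, 161.2, 141.8]
tcp_rot: [180.0, 0.1, 175.5]
ft_force: [1.7, -0.2, 2.1]
width: -0.006
grasp_force: 0.9
t: 26.9
eef_pos: [354.0, -30.1, 220.9]
tcp_rot: [-180.0, 0.0, 175.6]
ft_force: [0.6, -0.2, 0.3]
width: 0.499
grasp_force: 0.0
grip 133 [471.9 159.8 138.7] [433.17764745 149.9923599  127.48679705] [502.77545215 171.61340016 150.04280351]
[ 9.9462384e-01 -1.0355385e-01  4.7193851e+02  1.5982941e+02]
scene grip [446.6353431  155.16092977 131.21347292] [498.21966416 174.40544154 142.96843552]
[2.84934686e-02 1.24232431e+02] cup (array([470.3,   9.9,  55.9]), 148)
```

The handle is flat (slope 0.03) and the cup is upright. Next is the lid.

```bash
python3 -m jog '[{"hand":0.5,"linear":[-1,-4,0],"twist":[0,0,0]},{"hand":0.5,"linear":[-2,-8,0],"twist":[0,0,0]},{"hand":0.5,"linear":[-3,-12,0],"twist":[0,0,0]},{"hand":0.5,"linear":[-4,-16,0],"twist":[0,0,0]},{"hand":0.5,"linear":[-5,-20,0],"twist":[0,0,0]},{"hand":0.5,"linear":[-6,-24,0],"twist":[0,0,0]},{"hand":0.5,"linear":[-7,-28,0],"twist":[0,0,0]},{"hand":0.5,"linear":[-8.3,-31.8,3],"twist":[0,0,0]},{"hand":0.5,"linear":[-8.3,-31.8,7],"twist":[0,0,0]},{"hand":0.5,"linear":[-8.3,-31.8,12],"twist":[0,0,0]},{"hand":0.5,"linear":[-8.3,-31.8,12],"twist":[0,0,0]},{"hand":0.5,"linear":[-8.3,-31.8,12],"twist":[0,0,0]},{"hand":0.5,"linear":[-8.3,-31.8,12],"twist":[0,0,0]},{"hand":0.5,"linear":[-8.3,-31.8,12],"twist":[0,0,0]}]'
python3 - <<'E'
from fit import *
st()
W=cloud(grab_frame("scene")); q=sel(W,(412,-354),30,30,60); print(len(q), (q.min(0)+q.max(0))/2)
st()
E
```

```text
t: 28.17
eef_pos: [415.4, -353.1, 104.2]
tcp_rot: [-179.8, 0.2, 175.6]
ft_force: [-0.4, -0.3, 0.1]
width: 0.496
grasp_force: 0.0
{'t': 28.17, 'eef_pos': [415.35, -353.08, 104.2], 'tcp_rot': [-179.84, 0.19, 175.57], 'ft_force': [-0.44, -0.3, 0.14], 'width': 0.5, 'grasp_force': 0.0, 'joint_positions': [-46.01, 0.34, 114.49, 0.01, 64.93, -131.59]}
14 [ 413.47424945 -356.81888524   48.25786112]
{'t': 28.22, 'eef_pos': [415.51, -353.38, 104.71], 'tcp_rot': [-179.79, 0.24, 175.57], 'ft_force': [0.74, -0.7, -0.23], 'width': 0.5, 'grasp_force': 0.0, 'joint_positions': [-46.02, 0.3, 114.47, 0.0, 64.91, -131.59]}
```

```bash
python3 -m jog '[{"hand":0.5,"linear":[0.25,-0.1,3],"twist":[0,0,0]},{"hand":0.5,"linear":[0.25,-0.1,6],"twist":[0,0,0]},{"hand":0.5,"linear":[0.25,-0.1,8.3],"twist":[0,0,0]},{"hand":0.5,"linear":[0.25,-0.1,8.3],"twist":[0,0,0]},{"hand":0.5,"linear":[0.25,-0.1,8.3],"twist":[0,0,0]},{"hand":0.1,"linear":[0.25,-0.1,8.3],"twist":[0,0,0]},{"hand":0.1,"linear":[0.25,-0.1,8.3],"twist":[0,0,0]},{"hand":0.1,"linear":[0.25,-0.1,8.3],"twist":[0,0,0]},{"hand":0.1,"linear":[0.25,-0.1,8.3],"twist":[0,0,0]},{"hand":0.1,"linear":[0.25,-0.1,8.3],"twist":[0,0,0]},{"hand":0.1,"linear":[0.25,-0.1,8.3],"twist":[0,0,0]},{"hand":0.1,"linear":[0.25,-0.1,8.3],"twist":[0,0,0]}]' 50; python3 -m jog '[{"hand":0.1,"linear":[0,0,-4],"twist":[0,0,0]},{"hand":0.1,"linear":[0,0,-8],"twist":[0,0,0]},{"hand":0.1,"linear":[0,0,-12],"twist":[0,0,0]},{"hand":0.1,"linear":[0,0,-14],"twist":[0,0,0]},{"hand":0.1,"linear":[0,0,-14],"twist":[0,0,0]},{"hand":0.1,"linear":[0,0,-14],"twist":[0,0,0]}]'; python3 -c "
from h import *
st()
f=grab_frame('scene');cv2.imwrite('pics/s9.png',f['pixels'][180:320,300:520].repeat(3,0).repeat(3,1))
W=cloud(grab_frame('top')); from fit import *
print(circ(sel(W,(412,-354),85,125,158)))
st()"
```

```text
t: 29.22
eef_pos: [413.2, -355.4, 22.0]
tcp_rot: [-179.8, 0.3, 175.5]
ft_force: [-0.5, 0.1, 7.3]
width: 0.267
grasp_force: 49.5
t: 29.72
eef_pos: [412.0, -354.0, 161.0]
tcp_rot: [-179.8, 0.2, 175.5]
ft_force: [0.1, 0.1, -2.0]
width: 0.263
grasp_force: 49.5
{'t': 29.72, 'eef_pos': [412.01, -353.99, 161.01], 'tcp_rot': [-179.81, 0.21, 175.52], 'ft_force': [0.06, 0.11, -1.98], 'width': 0.26, 'grasp_force': 49.52, 'joint_positions': [-46.33, -3.46, 112.32, 0.0, 70.86, -131.85]}
(array([ 417.2, -353.6,   57.2]), 398)
{'t': 29.82, 'eef_pos': [410.42, -352.39, 157.03], 'tcp_rot': [179.91, -0.09, 175.52], 'ft_force': [-1.33, 0.8, -2.39], 'width': 0.26, 'grasp_force': 49.52, 'joint_positions': [-46.34, -3.28, 112.55, 0.0, 70.86, -131.86]}
```

View pics/s9.png

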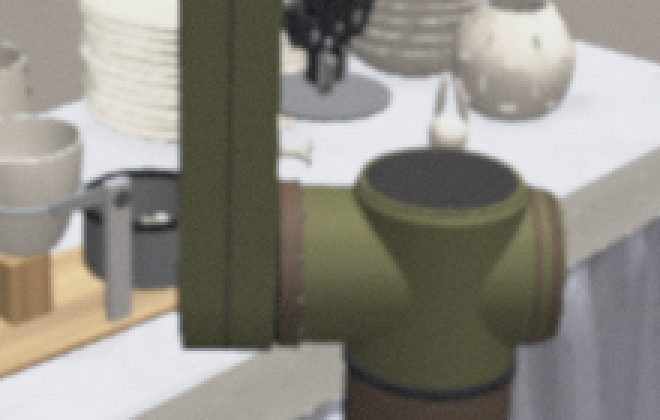

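The crop shows the lid hanging level in the gripper at (335,95). I'll carry it over the tub.

```bash
python3 -m jog '[{"hand":0.1,"linear":[-0.5,4,0],"twist":[0,0,0]},{"hand":0.1,"linear":[-1,8,0],"twist":[0,0,0]},{"hand":0.1,"linear":[-1.5,12,0],"twist":[0,0,0]},{"hand":0.1,"linear":[-2,15,0],"twist":[0,0,0]},{"hand":0.1,"linear":[-2.5,18,0],"twist":[0,0,0]},{"hand":0.1,"linear":[-2.9,20.5,0],"twist":[0,0,0]},{"hand":0.1,"linear":[-2.9,21.7,0],"twist":[0,0,0]},{"hand":0.1,"linear":[-2.9,21.7,0],"twist":[0,0,0]},{"hand":0.1,"linear":[-2.9,21.7,0],"twist":[0,0,0]},{"hand":0.1,"linear":[-2.9,21.7,0],"twist":[0,0,0]},{"hand":0.1,"linear":[-2.9,21.7,0],"twist":[0,0,0]},{"hand":0.1,"linear":[-2.9,21.7,0],"twist":[0,0,0]}]'
python3 - <<'E'
from fit import *
st()
for n in ["scene","top"]:
    f=grab_frame(n); W=cloud(f)
    cv2.imwrite(f"pics/{n}10.png",f["pixels"])
    q=sel(W,(458.4,-140),85,135,156)
    if len(q)>20:
        h=cv2.convexHull(q[:,:2].astype(np.float32))[:,0]; print(n,len(q),q.min(0).round(1),q.max(0).round(1),circ(h.repeat(1,0),69))
st()
f=cv2.imread("pics/scene10.png")[180:320,250:470].repeat(3,0).repeat(3,1); cv2.imwrite("pics/s10.png",f)
E
```

```text
t: 30.82
eef_pos: [456.8, -140.1, 158.1]
tcp_rot: [-180.0, -0.0, 175.4]
ft_force: [0.6, -0.1, -0.9]
width: 0.267
grasp_force: 49.8
{'t': 30.82, 'eef_pos': [456.8, -140.12, 158.14], 'tcp_rot': [-180.0, -0.02, 175.42], 'ft_force': [0.63, -0.09, -0.95], 'width': 0.27, 'grasp_force': 49.81, 'joint_positions': [-23.49, -12.02, 120.24, -0.01, 71.79, -108.91]}
scene 469 [ 387.5 -202.8  137.5] [531.3 -67.3 155.8] (array([ 457.9, -133.8]), 16)
top 463 [ 394.6 -193.4  135.2] [516.3 -69.2 155.9] (array([ 458.5, -138.8]), 17)
{'t': 30.92, 'eef_pos': [456.9, -139.94, 158.31], 'tcp_rot': [-180.0, -0.0, 175.43], 'ft_force': [0.65, -0.28, -1.59], 'width': 0.26, 'grasp_force': 49.81, 'joint_positions': [-23.47, -12.03, 120.24, -0.01, 71.79, -108.9]}
```

View pics/s10.png

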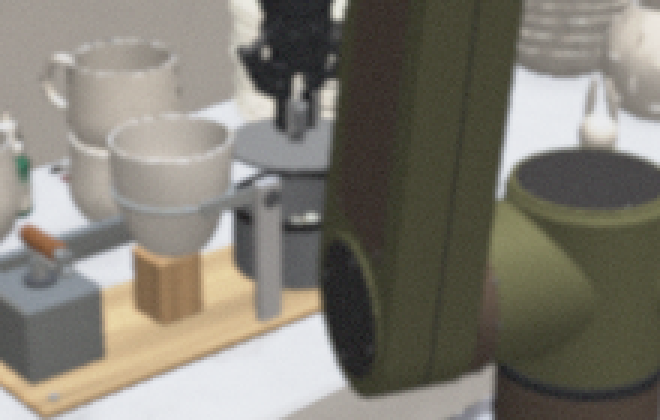

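The lid is over the tub, and the top-view fit (458.5,-138.8) is close to the tub centre. I'll lower it.

```bash
python3 -m jog '[{"hand":0.1,"linear":[-0.1,0,2],"twist":[0,0,0]},{"hand":0.1,"linear":[-0.1,0,4],"twist":[0,0,0]},{"hand":0.1,"linear":[-0.1,0,4.5],"twist":[0,0,0]},{"hand":0.1,"linear":[-0.1,0,4.9],"twist":[0,0,0]},{"hand":0.1,"linear":[-0.1,0,5.2],"twist":[0,0,0]},{"hand":0.1,"linear":[-0.1,0,5.5],"twist":[0,0,0]},{"hand":0.1,"linear":[-0.1,0,5.5],"twist":[0,0,0]},{"hand":0.1,"linear":[-0.1,0,5.5],"twist":[0,0,0]},{"hand":0.1,"linear":[-0.1,0,5.5],"twist":[0,0,0]}]'
```

```text
t: 31.67
eef_pos: [458.5, -139.4, 104.0]
tcp_rot: [-180.0, 0.1, 175.5]
ft_force: [-0.3, -0.3, -1.2]
width: 0.266
grasp_force: 49.8
```

```bash
python3 -m jog '[{"hand":0.1,"linear":[0,0,0.1],"twist":[0,0,0]},{"hand":0.1,"linear":[0,0,0.2],"twist":[0,0,0]},{"hand":0.1,"linear":[0,0,0.3],"twist":[0,0,0]},{"hand":0.1,"linear":[0,0,0.4],"twist":[0,0,0]},{"hand":0.1,"linear":[0,0,0.4],"twist":[0,0,0]},{"hand":0.1,"linear":[0,0,0.4],"twist":[0,0,0]}]';python3 -m jog '[{"hand":0.1,"linear":[0,0,0.1],"twist":[0,0,0]},{"hand":0.1,"linear":[0,0,0.2],"twist":[0,0,0]},{"hand":0.1,"linear":[0,0,0.3],"twist":[0,0,0]},{"hand":0.1,"linear":[0,0,0.3],"twist":[0,0,0]},{"hand":0.1,"linear":[0,0,0.3],"twist":[0,0,0]}]'
```

```text
t: 32.17
eef_pos: [458.5, -139.3, 100.7]
tcp_rot: [-180.0, 0.0, 175.5]
ft_force: [-1.8, 1.8, 5.9]
width: 0.265
grasp_force: 50.6
t: 32.58
eef_pos: [458.5, -139.4, 98.0]
tcp_rot: [-180.0, 0.0, 175.5]
ft_force: [-3.7, 2.9, 5.4]
width: 0.264
grasp_force: 50.9
```

```bash
python3 -m jog '[{"hand":0.1,"linear":[0,0,0.1],"twist":[0,0,0]},{"hand":0.1,"linear":[0,0,0.2],"twist":[0,0,0]},{"hand":0.1,"linear":[0,0,0.3],"twist":[0,0,0]},{"hand":0.1,"linear":[0,0,0.35],"twist":[0,0,0]},{"hand":0.1,"linear":[0,0,0.35],"twist":[0,0,0]},{"hand":0.1,"linear":[0,0,0.35],"twist":[0,0,0]}]'
```

```text
t: 33.08
eef_pos: [458.6, -139.4, 97.8]
tcp_rot: [-180.0, -0.0, 175.5]
ft_force: [-14.8, 5.8, 26.6]
width: 0.264
grasp_force: 52.6
```

```bash
python3 -m jog '[{"hand":0.1,"linear":[0,0,-0.3],"twist":[0,0,0]},{"hand":0.4,"linear":[0,0,-0.3],"twist":[0,0,0]},{"hand":0.5,"linear":[0,0,-0.3],"twist":[0,0,0]},{"hand":0.5,"linear":[0,0,-0.3],"twist":[0,0,0]},{"hand":0.5,"linear":[0,0,-0.3],"twist":[0,0,0]},{"hand":0.5,"linear":[0,0,-4],"twist":[0,0,0]},{"hand":0.3,"linear":[0,0,-8],"twist":[0,0,0]},{"hand":0,"linear":[0,0,-8],"twist":[0,0,0]},{"hand":0,"linear":[0,0,-8],"twist":[0,0,0]},{"hand":0,"linear":[0,0,-8],"twist":[0,0,0]},{"hand":0,"linear":[0,0,-8],"twist":[0,0,0]},{"hand":0,"linear":[0,0,-8],"twist":[0,0,0]}]'
python3 - <<'E'
from fit import *
st()
for n in ["scene","top"]:
    f=grab_frame(n); W=cloud(f)
    q=sel(W,(458.4,-140),60,76,110); k=sel(W,(458.4,-140),25,110,140)
    print(n,len(q),q.mean(0),np.median(q[:,2]),"knob",len(k),k.mean(0) if len(k) else 0,k[:,2].max() if len(k) else 0)
    if len(q)>50:
        A=np.c_[q[:,:2]-[458,-140],np.ones(len(q))]; print(np.linalg.lstsq(A,q[:,2],rcond=None)[0])
    c=sel(W,(458.4,-140),80,60,110); h=cv2.convexHull(c[:,:2].astype(np.float32))[:,0]; print(circ(h,70))
E
```

```text
t: 34.08
eef_pos: [457.0, -138.8, 170.8]
tcp_rot: [179.9, -0.2, 175.5]
ft_force: [-0.2, -0.5, 0.6]
width: -0.004
grasp_force: 0.0
{'t': 34.08, 'eef_pos': [457.0, -138.75, 170.84], 'tcp_rot': [179.94, -0.19, 175.52], 'ft_force': [-0.19, -0.45, 0.56], 'width': -0.0, 'grasp_force': 0.0, 'joint_positions': [-23.33, -12.63, 119.49, 0.0, 73.35, -108.85]}
scene 252 [ 452.55498054 -134.81638961   88.19702933] 86.06356925841249 knob 50 [ 456.42199056 -133.84203257  119.50764051] 127.3794115488962
[2.85256765e-02 2.83761916e-02 8.82052611e+01]
(array([ 465.7, -132.6]), 16)
top 382 [ 432.35936714 -141.40817064   87.05528198] 87.16735552058992 knob 0 0 0
[-8.61258301e-04  3.85366996e-03  8.70386254e+01]
(array([ 462.3, -139.6]), 20)
```

```bash
python3 -m jog '[{"hand":0.3,"linear":[0,-2,-4],"twist":[0,0,0]},{"hand":0.3,"linear":[3,-6,-6],"twist":[0,0,0]},{"hand":0.3,"linear":[6,-10,-6],"twist":[0,0,0]},{"hand":0.3,"linear":[6,-14,-6],"twist":[0,0,0]},{"hand":0.3,"linear":[6,-18,-6],"twist":[0,0,0]},{"hand":0.3,"linear":[6,-22,-6],"twist":[0,0,0]},{"hand":0.3,"linear":[6,-26,-6],"twist":[0,0,0]},{"hand":0.3,"linear":[6,-26,-6],"twist":[0,0,0]},{"hand":0.3,"linear":[6,-26,-6],"twist":[0,0,0]}]'
python3 - <<'E'
from fit import *
f=grab_frame("top"); W=cloud(f)
q=sel(W,(458.4,-140),64,76,100); A=np.c_[q[:,:2]-[458,-140],np.ones(len(q))]; print(len(q),np.linalg.lstsq(A,q[:,2],rcond=None)[0])
c=sel(W,(458.4,-140),80,80,100); h=cv2.convexHull(c[:,:2].astype(np.float32))[:,0]; print(circ(h,70),"knob",sel(W,(458,-140),25,115,135).mean(0))
q=sel(W,(475,155),65,126,215); print('grip',q.mean(0).round(1),q[:,2].max(),'cup',circ(sel(W,(471,11),75,184,200)))
im=f["pixels"][150:310,150:480]; cv2.imwrite('pics/top11.png',cv2.resize(im,None,fx=2.4,fy=2.4))
E
```

```text
t: 34.93
eef_pos: [376.9, -396.0, 231.7]
tcp_rot: [179.9, -0.1, 175.3]
ft_force: [0.3, 0.8, 0.4]
width: 0.294
grasp_force: 0.0
1292 [-3.52341756e-03 -2.53588443e-03  8.68546622e+01]
(array([ 460.1, -138.6]), 41) knob [ 459.78556485 -138.0834793   124.83299821]
grip [471.6 159.9 138.7] 150.5775358525368 cup (array([470.6,   9.9,  55.7]), 179)
```

View pics/top11.png

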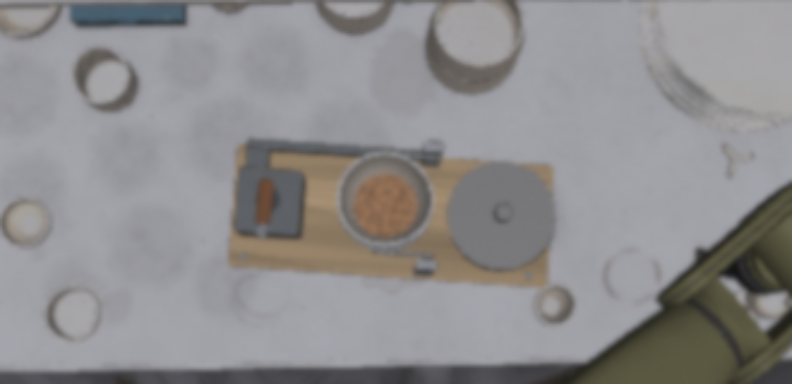

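The lid is home on the tub at crop (502,213): level, with its disc top at 87 mm and about 2 mm off centre. The cup is upright and empty, and the handle is flat.

```bash
python3 -c "
from plant import bot
print(bot.hand_in())"
```

```text
the job is handed in; nothing more can be done
None
```

I put both knobs found on the counter into the cup and cranked them into the tub, then folded the handle flat and pressed the lid home, and handed the job in at about 35 s; the hand-in returned no verdict.

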